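# Put the lunch wash-up away to dry

### The job

Put the lunch wash-up away to dry: draw the lid rack out from under its low shelf, stand every round bamboo lid from the drainer upright between the tines of the lid rack, one to a slot and sitting fully down, and push the rack fully home again; lay every steel bottle on its side in the wire cradle, one to a bay, lying in the middle of both its saddles. Leave the things on the turntable alone.

Things in the scene. Friction and masses are not known exactly. Their poses are not given: they have to be found in the camera images.
- lid0_c (a point): round flat bamboo pot lid, a plain disc 84 mm across and 8 mm thick, 40 g; there are 3 or 4 of them (absent ones read None). Point: its centre; z is the disc's axis. At the start it leans in the drainer, its plane 50 degrees from level, top edge towards the robot, its face looking up and away from the robot; the top 20 mm of the disc stands clear past the bars
- lid1_c (a point): round flat bamboo pot lid, a plain disc 84 mm across and 8 mm thick, 40 g; there are 3 or 4 of them (absent ones read None). Point: its centre; z is the disc's axis. At the start it leans in the drainer, its plane 50 degrees from level, top edge towards the robot, its face looking up and away from the robot; the top 20 mm of the disc stands clear past the bars
- lid2_c (a point): round flat bamboo pot lid, a plain disc 84 mm across and 8 mm thick, 40 g; there are 3 or 4 of them (absent ones read None). Point: its centre; z is the disc's axis. At the start it leans in the drainer, its plane 50 degrees from level, top edge towards the robot, its face looking up and away from the robot; the top 20 mm of the disc stands clear past the bars
- lid3_c (a point): round flat bamboo pot lid, a plain disc 84 mm across and 8 mm thick, 40 g; there are 3 or 4 of them (absent ones read None). Point: its centre; z is the disc's axis. At the start it leans in the drainer, its plane 50 degrees from level, top edge towards the robot, its face looking up and away from the robot; the top 20 mm of the disc stands clear past the bars
- bottle0_c (a point): steel drinking bottle standing upright, a cylinder 50 mm across and 115 mm high with a black cap 36 mm across and 15 mm high on top, 130 mm in all, about 180 g; there are two. Point: on its axis, half-way up (65 mm above the base); z runs along the axis from base to cap
- bottle1_c (a point): steel drinking bottle standing upright, a cylinder 50 mm across and 115 mm high with a black cap 36 mm across and 15 mm high on top, 130 mm in all, about 180 g; there are two. Point: on its axis, half-way up (65 mm above the base); z runs along the axis from base to cap
- drainer: fixed wire drainer on a grey tray 110 x 370 mm, four places 92 mm apart along its y (at y = -138, -46, 46, 138 mm). In each place a lid leans back on two slanting bars (6 mm thick, 52 mm apart, so that a finger fits between them behind the lid; bars end 64 mm up the lid's 84 mm), and its lower edge rests on two pegs that stick out 18 mm. Origin: centre of the tray's underside; x points away from the robot, z up
- rack (a joint): the sliding wire lid rack, a grey tray 100 x 220 mm on runners with four slots side by side along its y, 50 mm apart. Value in m: 0 fully home under the shelf, 0.10 drawn fully out towards the robot; it stays where left, about 3 N to move it
- rack_handle (a point): middle of the rack's handle, a dark steel bar 10 mm thick and 70 mm long along y, 54 mm above the bench, 85 mm in front of the slots' middle line, open underneath; pinched from above. Axes as the rack's: x points away from the robot (the rack is drawn out along -x), z up. It moves with the rack
- shelf: fixed low wooden shelf bridging the rack: board 115 x 270 mm, underside 125 mm and top 143 mm above the bench, on two end panels. Origin: on the bench under the middle of the slots when the rack is home; the board reaches from x = -15 to 100 mm, so that the slots can only be loaded from above with the rack drawn out. x points away from the robot, z up
- slot0 (a point): slot of the rack; it moves with the rack. Point: where the centre of a fully seated lid lies, 55 mm above the bench. Each slot is 15 mm wide between two pairs of tines (24 mm either side of the middle along x, 6 mm thick, tips 71 mm above the bench, the top 12 mm flaring out to 23 mm wide); the lid's lower edge sits down between two rails that run along y at x = -30 and 30 mm. A stored lid's axis lies along the slot's y, its plane spans x and z (up)
- slot1 (a point): slot of the rack; it moves with the rack. Point: where the centre of a fully seated lid lies, 55 mm above the bench. Each slot is 15 mm wide between two pairs of tines (24 mm either side of the middle along x, 6 mm thick, tips 71 mm above the bench, the top 12 mm flaring out to 23 mm wide); the lid's lower edge sits down between two rails that run along y at x = -30 and 30 mm. A stored lid's axis lies along the slot's y, its plane spans x and z (up)
- slot2 (a point): slot of the rack; it moves with the rack. Point: where the centre of a fully seated lid lies, 55 mm above the bench. Each slot is 15 mm wide between two pairs of tines (24 mm either side of the middle along x, 6 mm thick, tips 71 mm above the bench, the top 12 mm flaring out to 23 mm wide); the lid's lower edge sits down between two rails that run along y at x = -30 and 30 mm. A stored lid's axis lies along the slot's y, its plane spans x and z (up)
- slot3 (a point): slot of the rack; it moves with the rack. Point: where the centre of a fully seated lid lies, 55 mm above the bench. Each slot is 15 mm wide between two pairs of tines (24 mm either side of the middle along x, 6 mm thick, tips 71 mm above the bench, the top 12 mm flaring out to 23 mm wide); the lid's lower edge sits down between two rails that run along y at x = -30 and 30 mm. A stored lid's axis lies along the slot's y, its plane spans x and z (up)
- cradle: fixed wire cradle on a grey tray 190 x 100 mm with two bays, 95 mm apart along its x. Origin: centre of the underside; z up; a bottle lies in a bay along y
- bay0 (a point): bay of the cradle: two V-shaped wire saddles, 70 mm apart along y (at y = -35 and 35 mm), arms at 45 degrees ending 57 mm above the bench, open between. Point: where the middle of a lying bottle comes to rest, 65 mm above the bench. Axes as the cradle's; the cap may point either way
- bay1 (a point): bay of the cradle: two V-shaped wire saddles, 70 mm apart along y (at y = -35 and 35 mm), arms at 45 degrees ending 57 mm above the bench, open between. Point: where the middle of a lying bottle comes to rest, 65 mm above the bench. Axes as the cradle's; the cap may point either way
- snackbox: pink silicone snack box 85 x 85 x 50 mm, on the white turntable at the right-hand end of the bench, just past the drainer: to be left alone. Origin: centre of its underside
- eggcup: steel egg cup, 48 mm wide, 55 mm high, on the white turntable at the right-hand end of the bench, just past the drainer: to be left alone. Origin: centre of its underside
- glassjar: small glass jar with steel lid, 56 mm wide, 70 mm high, on the white turntable at the right-hand end of the bench, just past the drainer: to be left alone. Origin: centre of its underside
- turntable: white plastic lazy susan, 220 mm across, 24 mm high, fixed, at the right-hand end of the bench, just past the drainer. Origin: centre of its underside
Not all that is in view belongs to the job. Leave any pink or purple look-alike of the part that bears lid0_c alone.

How it is judged:
By the outcome, as a careful person would: the job done as asked, in the order asked, and still so for the second after the job is handed in, with the robot touching nothing.
Of lid0, lid1, lid2, lid3 only 3 to 4 are there at a start; the rules pass over those that are not, and their reading is None.
At some moment in a run one of bottle0, bottle1 may be knocked a few centimetres aside while the robot is not near it.
It also fails if it takes over 208 s, if anything falls off the work surface, if the arm or the gripper's body presses on something with over 40 N, if the wrist force passes 120 N, or if a joint passes its speed limit or range.

### The arm

A 6-joint arm with a two-finger parallel gripper is mounted at the origin on the work surface. World frame = base frame: x ahead of the robot, y to its left, z up, the work surface at z = 0. Lengths are in mm, angles in degrees, forces in N, time in s.
With the tool pointing down it reaches from about 350 to 775 mm from the base axis. Payload 5.5 kg.
Tool frame: the origin (TCP) lies midway between the tips of the shut fingers; the grasp point (between the pads) lies 19 mm behind it; z points along the fingers, y is the line along which they close (so a half turn about z gives the same grasp; the last joint's range is limited). The gripper opens to 85 mm and grips with 20 to 120 N. Pads are 22 mm wide; open, the fingers measure 114 mm over their backs; the gripper's body (76 mm by 85 mm) begins 54 mm behind the grasp point. The pads swing forward as they close: fully open they stand 13 mm farther back than shut.
Start: joints at [-74.347, 17.945, 2.641, 74.691, 0, 82.002], TCP at [230.677, -526.748, 197.823] pointing down, gripper open.
Joint ranges: [-158.12, 158.12], [-49.38, 96.58], [-58.88, 72.47], [-126.05, 133.96], [-84.25, 85.87], [-180, 180]. Speed limits (degrees/s): [147.25, 147.25, 180, 180, 180, 180].

### API

Orientations are given as [roll, pitch, yaw] about the fixed x, y, z axes, in that order (R = Rz(yaw) Ry(pitch) Rx(roll)).
In Python, from bench import arm gives the robot as it stands. The module is installed in compiled form; this text tells all that it offers.
- The arm moves only by the shell command python3 -m creep 'ROWS' [FORCE]. ROWS is text: rows parted by semicolons, each of 7 numbers parted by spaces: the opening, from 0 (shut) to 1 (fully open), then the shift along the world's x, y, z in m, then the turn, a rotation vector about the world's x, y, z in rad. In form: grip x y z ax ay az; .... A call has 1 to 20 rows; each row is the pose to reach, as a shift and turn from the pose commanded when the call began; what a row does not reach only later rows make up. A row lasts 1/10 s, in which the tool goes at most 50 mm and 8.59 degrees, less where a joint would pass 70% of its speed; a pose out of reach is approached as far as the arm can. A call with a gripper value outside its range is refused whole. The fingers move at their own pace and stop on an object; FORCE is the grip in N (left out, the last holds). Time passes only in rows, so rows that repeat a pose let the fingers close. It gives the time, the measured TCP pose, the force, the opening and the grip force at its end, in the units of the state.
- arm.state(): the state, without advancing time (a new reading comes with each control period).
- arm.read_camera(name): name is "scene" or "top"; returns (picture, depth): 480x640x3 uint8, red, green, blue; 480x640 float32, mm along the optical axis (not along the pixel's ray), 0 where there is no reading.
- arm.camera_model(name): a dict with "fov_y" (degrees; the focal length in pixels is half the picture's height over the tangent of half this angle, whatever the lens; pixels are square), "cx", "cy" (the principal point, pixels), "rvec" (rotation vector, rad) and "tvec" (3), from world to camera coordinates, as OpenCV has them. Camera axes: x right, y down, z forward; pixel columns grow to the right and rows downward; lengths in mm; the calibration is good to about 2 mm. A picture is of the moment at which its call begins. camera_model takes no time and is no camera call.
- arm.hand_in(): hands the job in; it is judged then, once.
The state is a dict: "t": time; "qpos": joint angles; "joint_velocities": joint speeds; "joint_torque": joint torques, N m; "ee_pos": TCP position; "tcp_rot": TCP orientation; "force": force on the tool from outside, world axes, zero at the start; "wrist_torque": the same for the moment, N m; "gripper_width": finger opening in mm; "gripper_force": force on a finger pad.
Only numpy, scipy, OpenCV 4.12 (cv2) and the standard library are available. Lean on these libraries where they do the work, as an engineer would, in place of code of your own. Each camera call takes 0.05 s, during which the arm holds its last target. There are 200 camera calls.

## Working session

There is one attempt and no reset: what is moved stays moved. The work goes in short steps, Python scripts to look and compute and a shell command to move; the robot and the scene stay as the last step left them, time stands still between calls to the robot, and variables do not carry over. Pictures are saved under pics/ and viewed, at most 14 in all, crops included, and the job is handed in when it is done.

```bash
mkdir -p pics
cat > h.py <<'E'
import numpy as np, cv2
from bench import arm
def cam(n):
    m=arm.camera_model(n); f=240/np.tan(np.radians(m['fov_y'])/2)
    return m,f,cv2.Rodrigues(np.array(m['rvec'],float))[0],np.array(m['tvec'],float).ravel()
def shot(n,name=None):
    p,d=arm.read_camera(n)
    if name: cv2.imwrite('pics/'+name+'.png',p[:,:,::-1])
    m,f,R,t=cam(n)
    v,u=np.mgrid[0:480,0:640]
    c=np.stack([(u-m['cx'])/f*d,(v-m['cy'])/f*d,d],-1)
    w=(c-t)@R
    w[d==0]=np.nan
    return p,d,w
E
python3 - <<'E'
from h import *
for n in('scene','top'):
    p,d,w=shot(n,n+'0'); np.savez(n+'0.npz',p=p,d=d,w=w); m=arm.camera_model(n); print(m)
print(arm.state())
E
```

```text
{'fov_y': 55.142336983381675, 'cx': 324.7108191681743, 'cy': 238.2440903101209, 'rvec': array([ 2.43240151,  0.79139973, -0.26279921]), 'tvec': array([-326.87362332, -267.49891435, 1389.37619541])}
{'fov_y': 44.54178871402046, 'cx': 318.2971720499396, 'cy': 235.15648640475055, 'rvec': array([ 2.21691909, -2.15350924,  0.08987214]), 'tvec': array([-125.04082027,  510.84903876, 1584.63968579])}
{'t': 0.1, 'qpos': array([-7.43493352e+01,  1.79879747e+01,  2.58628337e+00,  7.46908434e+01,
       -2.06394977e-03,  8.19991710e+01]), 'joint_velocities': array([-0.01698249,  0.01046236,  0.1923864 , -0.02782626, -0.05155267,
        0.10795324]), 'joint_torque': array([ 2.47364129e-03, -4.81724131e+01,  2.99244887e+01,  1.27204732e-02,
       -1.02056022e-04,  2.05535109e-06]), 'ee_pos': array([ 230.4997773 , -526.24508945,  197.00342415]), 'tcp_rot': array([-1.79908079e+02, -1.08358073e-02,  2.36514868e+01]), 'force': array([-0.13212202, -0.40165889, -0.24419915]), 'wrist_torque': array([ 0.00707854, -0.00127324, -0.02042774]), 'gripper_force': 0.0, 'gripper_width': 85.58453741700198}
```

View pics/scene0.png

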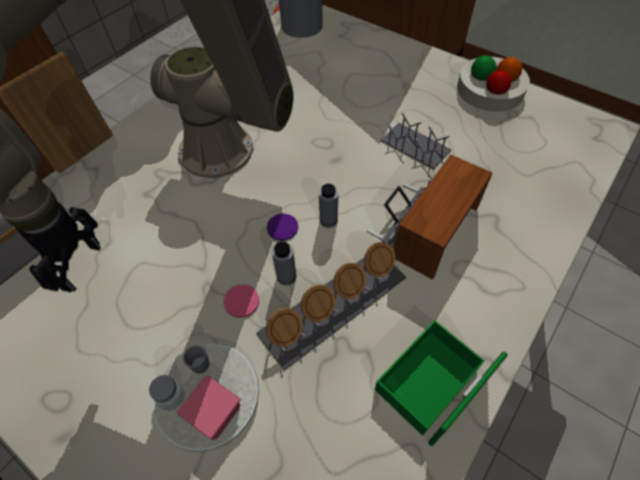

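View pics/top0.png

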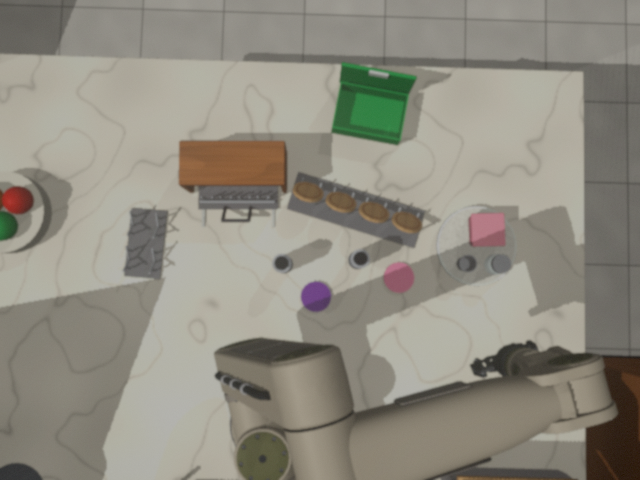

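The scene view shows four brown lids in the drainer at (284,327), (318,302), (349,280) and (380,260). In the top view the bottles are at (283,263) and (360,258), the rack handle at (237,213), the shelf at (232,163) and the cradle at (147,243). Purple and pink decoy discs lie loose on the bench.

```bash
cat > meas.py <<'E'
from h import *
import sys
def load(n):
    z=np.load(n+'.npz'); return z['p'],z['d'],z['w']
def comps(mask,mn):
    n,l,s,c=cv2.connectedComponentsWithStats(mask.astype(np.uint8))
    return [(l==i) for i in range(1,n) if s[i,4]>=mn]
def rect(P):
    (c,s,a)=cv2.minAreaRect(P[:,:2].astype(np.float32)); return np.round(c,1),np.round(s,1),round(a,1)
if __name__=='__main__':
    for n in('top0','scene0'):
        p,d,w=load(n); hsv=cv2.cvtColor(p,cv2.COLOR_RGB2HSV); z=w[...,2]
        H,S,V=[hsv[...,i].astype(int) for i in range(3)]
        print(n,'bench z',np.nanmedian(z[:,:]))
        reg=(w[...,0]>250)&(w[...,0]<850)&(w[...,1]>-600)&(w[...,1]<500)
        print('shelf')
        for m in comps(reg&(abs(z-143)<6)&(S>60),300): P=w[m]; print(rect(P),P[:,2].mean().round(1))
        print('lids')
        for m in comps(reg&(H>5)&(H<25)&(S>80)&(z>15)&(z<110),40):
            P=w[m]; P=P[~np.isnan(P).any(1)]; c=P.mean(0); u=np.linalg.svd(P-c)[2][2]; print(c.round(1),(P.min(0)).round(0),P.max(0).round(0),(u*np.sign(u[2])).round(2),len(P))
        print('caps')
        for m in comps(reg&(abs(z-129)<9)&(S<90)&(V<90),15):
            P=w[m]; print(rect(P),P[:,2].mean().round(1),len(P), np.argwhere(m).mean(0).round())
        print('trays')
        for m in comps(reg&(z>3)&(z<70)&(S<60)&(V<130),150):
            P=w[m]; print(rect(P),np.percentile(P[:,2],[5,50,95]).round(0),len(P), np.argwhere(m).mean(0).round())
E
python3 meas.py
```

```text
top0 bench z 0.7566532641782039
shelf
(array([683.1, 117.3]), array([115.3, 269.3]), 1.7) 143.5
lids
[625.3 -77.4  73. ] [ 597. -117.   30.] [658. -39. 105.] [ 0.73 -0.19  0.65] 448
[ 600.8 -165.8   73.3] [ 573. -206.   32.] [ 633. -127.  105.] [ 0.73 -0.18  0.66] 445
[ 576.4 -254.1   73. ] [ 548. -294.   28.] [ 608. -216.  104.] [ 0.73 -0.19  0.66] 436
[ 551.9 -342.2   73.3] [ 523. -382.   35.] [ 583. -304.  104.] [ 0.73 -0.19  0.66] 438
caps
(array([ 450.3, -218.1]), array([30.6, 32.3]), 46.3) 130.2 136 [258. 360.]
(array([433.5, -17. ]), array([28.4, 30.7]), 2.9) 130.3 127 [263. 281.]
trays
(array([ 589.1, -210.1]), array([372.3, 116.5]), 74.0) [ 4.  7. 23.] 2637 [211. 356.]
(array([593.8, 117.8]), array([104.2, 238.8]), 1.6) [ 5. 12. 57.] 1946 [199. 238.]
(array([479.7, 363.2]), array([100.7, 190.3]), 86.6) [ 4.  8. 46.] 2071 [243. 146.]
(array([ 451.6, -512.5]), array([159.8, 114.1]), 80.7) [11. 26. 51.] 957 [261. 471.]
(array([ 447.8, -512.5]), array([28.1, 36.2]), 82.5) [24. 34. 66.] 170 [263. 468.]
scene0 bench z -0.19364033538938374
shelf
(array([682. , 116.5]), array([115.5
[... 574 characters left out ...]
.5) 128.6 197 [249. 282.]
trays
(array([477.5, 375.6]), array([136.9, 193.2]), 89.9) [ 3.  7. 49.] 1527 [143. 417.]
(array([572.4, 110.7]), array([ 70.7, 219.1]), 4.6) [ 7. 17. 60.] 601 [214. 398.]
(array([440.3, -32.9]), array([47.9, 22.5]), 35.7) [ 7. 36. 66.] 292 [218. 328.]
(array([ 589.2, -212.4]), array([372.6, 112.9]), 74.6) [ 3.  6. 26.] 2980 [317. 332.]
(array([ 458.4, -230. ]), array([49.2, 24. ]), 45.8) [ 7. 38. 67.] 288 [276. 286.]
(array([ 445.9, -511.5]), array([155.6, 110.1]), 73.4) [22. 25. 63.] 1741 [371. 197.]
(array([ 435. , -505.4]), array([39.5, 18.9]), 78.9) [26. 44. 67.] 259 [357. 194.]
(array([ 588.2, -542.8]), array([ 37.4, 113.4]), 5.2) [17. 24. 29.] 452 [429. 231.]
```

```bash
cat > g.py <<'E'
# usage: g.py x y z(mm TCP)  zx zy zz  yx yy  -> row (shift m, rotvec rad) from present pose; tool y made perpendicular to z
import sys; from h import *; from scipy.spatial.transform import Rotation as Ro
def row(p,zv,yv,both=True):
    s=arm.state(); R0=Ro.from_euler('xyz',s['tcp_rot'],degrees=True)
    z=np.array(zv,float); z/=np.linalg.norm(z); y=np.array(yv,float); y-=z*(y@z); y/=np.linalg.norm(y)
    R=Ro.from_matrix(np.c_[np.cross(y,z),y,z]); rv=(R*R0.inv()).as_rotvec(); d=(np.array(p)-s['ee_pos'])/1000
    print('d',d.round(4),'rv',rv.round(4),'deg',np.degrees(np.linalg.norm(rv)).round(1),'|','now',s['ee_pos'].round(1),s['tcp_rot'].round(1))
if __name__=='__main__':
    a=list(map(float,sys.argv[1:])); row(a[:3],a[3:6],a[6:9] if len(a)>8 else a[6:8]+[0])
E
python3 - <<'E'
from meas import *
from h import *
for n in('top0','scene0'):
    p,d,w=load(n); z=w[...,2]
    m=(abs(w[...,0]-555)<25)&(abs(w[...,1]-114)<50)&(abs(z-54)<12); P=w[m]; print(n,'handle',len(P),rect(P),np.median(P,0).round(1))
    m=(abs(w[...,0]-683)<80)&(abs(w[...,1]-117)<150)&(abs(z-143)<6); P=w[m]; c=P.mean(0)
    print('shelf box',cv2.boxPoints(cv2.minAreaRect(P[:,:2].astype(np.float32))).round(0).tolist())
    m=(abs(w[...,0]-480)<110)&(abs(w[...,1]-365)<70)&(z>3)&(z<15); P=w[m]; print('cradle',rect(P),cv2.boxPoints(cv2.minAreaRect(P[:,:2].astype(np.float32))).round(0).tolist())
    m=(abs(w[...,0]-480)<130)&(abs(w[...,1]-365)<90)&(z>40)&(z<75); P=w[m]; print('tips',P.round(0)[::max(1,len(P)//25)].tolist())
p=load('top0')[0]; cv2.imwrite('pics/crop0.png',cv2.resize(p[130:290,100:300],(800,640))[:600,:,::-1])
E
python3 g.py 555 113 110 0 0 -1 1 0.03
```

```text
top0 handle 140 (array([552.7, 113.3]), array([26.5, 78.7]), 1.9) [545.4 113.5  56.8]
shelf box [[622.0, 250.0], [629.0, -19.0], [745.0, -16.0], [737.0, 254.0]]
cradle (array([480., 365.]), array([139.9, 219.7]), 90.0) [[370.0, 295.0], [590.0, 295.0], [590.0, 435.0], [370.0, 435.0]]
tips [[561.0, 398.0, 58.0], [557.0, 395.0, 51.0], [555.0, 326.0, 58.0], [553.0, 323.0, 57.0], [546.0, 391.0, 53.0], [541.0, 395.0, 47.0], [536.0, 394.0, 41.0], [517.0, 397.0, 46.0], [512.0, 397.0, 43.0], [505.0, 398.0, 57.0], [503.0, 397.0, 53.0], [501.0, 328.0, 60.0], [500.0, 327.0, 41.0], [491.0, 330.0, 60.0], [462.0, 402.0, 55.0], [462.0, 332.0, 55.0], [454.0, 402.0, 53.0], [452.0, 397.0, 50.0], [451.0, 331.0, 50.0], [444.0, 402.0, 42.0], [431.0, 402.0, 40.0], [417.0, 400.0, 44.0], [414.0, 337.0, 40.0], [411.0, 334.0, 40.0], [403.0, 406.0, 58.0], [401.0, 403.0, 56.0], [398.0, 334.0, 55.0]]
scene0 handle 130 (array([549.5, 110.9]), array([24.7, 79.1]), 3.5) [546.  107.8  55.9]
shelf box [[620.0, 252.0], [628.0, -22.0], [744.0, -19.0], [736.0, 255.0]]
cradle (array([474.8, 362.9]), array([135.7, 211.6]), 87.9) [[367.0, 299.0], [578.0, 291.0], [583.0, 427.0], [372.0, 435.0]]
tips [[395.0, 406.0, 54.0], [404.0, 404.0, 53.0], [408.0, 398.0, 47.0], [416.0, 403.0, 44.0], [455.0, 399.0, 51.0], [452.0, 394.0, 49.0], [445.0, 396.0, 40.0], [398.0, 331.0, 59.0], [494.0, 392.0, 61.0], [496.0, 397.0, 54.0], [502.0, 398.0, 53.0], [405.0, 329.0, 45.0], [405.0, 329.0, 41.0], [508.0, 396.0, 46.0], [513.0, 394.0, 42.0], [452.0, 323.0, 55.0], [557.0, 391.0, 60.0], [453.0, 328.0, 48.0], [557.0, 394.0, 54.0], [548.0, 388.0, 49.0], [544.0, 392.0, 41.0], [494.0, 329.0, 58.0], [495.0, 323.0, 55.0], [501.0, 326.0, 48.0], [506.0, 324.0, 45.0], [517.0, 323.0, 40.0], [553.0, 321.0, 59.0], [548.0, 322.0, 51.0], [546.0, 322.0, 45.0]]
d [ 0.3245  0.6392 -0.087 ] rv [-1.100e-03 -1.300e-03  1.188e+00] deg 68.1 | now [ 230.5 -526.2  197. ] [-179.9   -0.    23.7]
```

View pics/crop0.png

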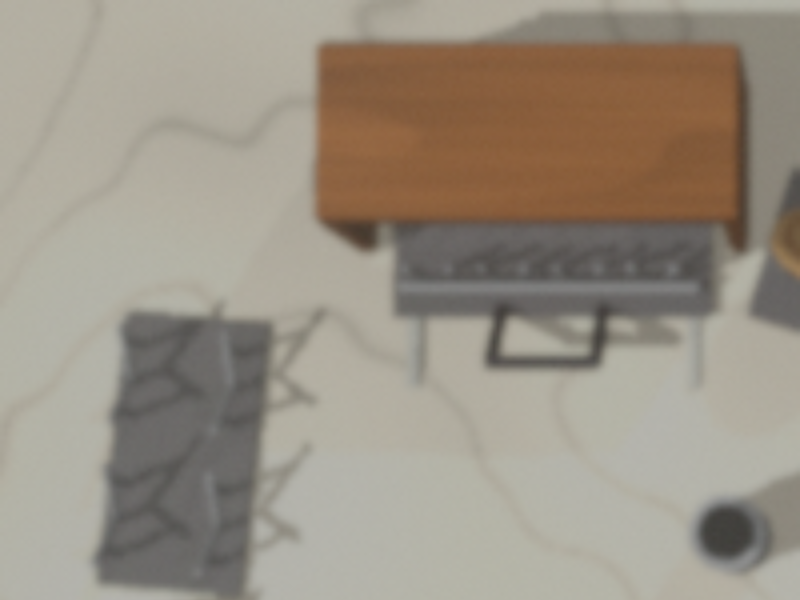

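The crop shows the handle bar at about (547,362), which is full-image (237,220.5). I'll compare that with the position predicted from the shelf.

```bash
cat >> h.py <<'E'
def ray(n,u,v,z):
    m,f,R,t=cam(n); c=np.array([(u-m['cx'])/f,(v-m['cy'])/f,1]); C=-R.T@t; r=R.T@c
    return (C+r*(z-C[2])/r[2])
E
python3 - <<'E'
from meas import *
from h import *
print(ray('top',236.9,220.5,56)) 
p,d,w=load('top0')
for v in range(214,226): print(v,p[v,230:244].mean(1).mean().round(0),w[v,230:244].mean(0).round(0))
E
```

```text
[544.47443919 109.08632245  56.        ]
214 156.0 [568. 118.   1.]
215 162.0 [565. 118.   1.]
216 167.0 [563. 118.  -2.]
217 165.0 [560. 118.  -0.]
218 147.0 [557. 118.   1.]
219 109.0 [548. 110.  59.]
220 86.0 [545. 110.  60.]
221 103.0 [543. 110.  60.]
222 137.0 [540. 110.  56.]
223 161.0 [543. 118.  -1.]
224 170.0 [540. 118.  -2.]
225 171.0 [537. 117.   0.]
```

```bash
T="0.45 0.314 0.636 -0.067 0 0 1.188"; python3 -m creep "0.45 0.1 0.2 0.05 0 0 0.6;0.45 0.1 0.2 0.05 0 0 0.6;0.45 0.1 0.2 0.05 0 0 0.6;0.45 0.1 0.2 0.05 0 0 0.6;0.45 0.314 0.636 0 0 0 1.188;0.45 0.314 0.636 0 0 0 1.188;0.45 0.314 0.636 0 0 0 1.188;0.45 0.314 0.636 0 0 0 1.188;0.45 0.314 0.636 0 0 0 1.188;0.45 0.314 0.636 0 0 0 1.188;0.45 0.314 0.636 0 0 0 1.188;0.45 0.314 0.636 0 0 0 1.188;0.45 0.314 0.636 0 0 0 1.188;0.45 0.314 0.636 0 0 0 1.188;0.45 0.314 0.636 0 0 0 1.188;0.45 0.314 0.636 0 0 0 1.188;0.45 0.314 0.636 0 0 0 1.188;0.45 0.314 0.636 -0.06 0 0 1.188;0.45 0.314 0.636 -0.06 0 0 1.188;0.45 0.314 0.636 -0.06 0 0 1.188"; python3 g.py 544.5 110 36 0 0 -1 1 0.03
```

```text
t: 2.1
ee_pos: [542.3, 107.7, 136.3]
tcp_rot: [-179.7, 0.0, 91.6]
force: [-0.2, 0.0, 0.2]
gripper_width: 38.7
gripper_force: 0.0
d [ 0.0022  0.0023 -0.1003] rv [ 0.0005 -0.0049  0.0022] deg 0.3 | now [542.3 107.7 136.3] [-179.7    0.    91.6]
```

```bash
python3 -m creep "0.45 0.002 0.002 -0.05 0 0 0;0.45 0.002 0.002 -0.1 0 0 0;0.45 0.002 0.002 -0.1 0 0 0;0.45 0.002 0.002 -0.1 0 0 0;0 0.002 0.002 -0.1 0 0 0;0 0.002 0.002 -0.1 0 0 0;0 0.002 0.002 -0.1 0 0 0;0 0.002 0.002 -0.1 0 0 0;0 0.002 0.002 -0.1 0 0 0;0 0.002 0.002 -0.1 0 0 0" 40; python3 -m creep "0 -0.02 0 0 0 0 0;0 -0.04 -0.001 0 0 0 0;0 -0.06 -0.002 0 0 0 0;0 -0.075 -0.002 0 0 0 0;0 -0.082 -0.002 0 0 0 0;0 -0.082 -0.002 0 0 0 0;0 -0.082 -0.002 0 0 0 0"
```

```text
t: 3.1
ee_pos: [546.7, 111.3, 38.0]
tcp_rot: [180.0, 0.0, 91.7]
force: [0.8, 0.2, 0.6]
gripper_width: 0.1
gripper_force: 0.0
t: 3.8
ee_pos: [465.7, 109.3, 38.1]
tcp_rot: [179.9, 0.0, 91.7]
force: [0.5, -0.2, -0.7]
gripper_width: -0.4
gripper_force: 0.0
```

The fingers shut to 0, so the handle was missed. I'll look again.

Run:
```python
from h import *
p,d,w=shot('scene'); cv2.imwrite('pics/s1.png',cv2.resize(p[120:300,330:500],(760,800))[:600,:,::-1])
p,d,w=shot('top'); np.savez('top1.npz',p=p,d=d,w=w)
cv2.imwrite('pics/t1.png',cv2.resize(p[150:270,170:310],(700,600))[:,:,::-1])
```

```text
(no output)
```

View pics/s1.png

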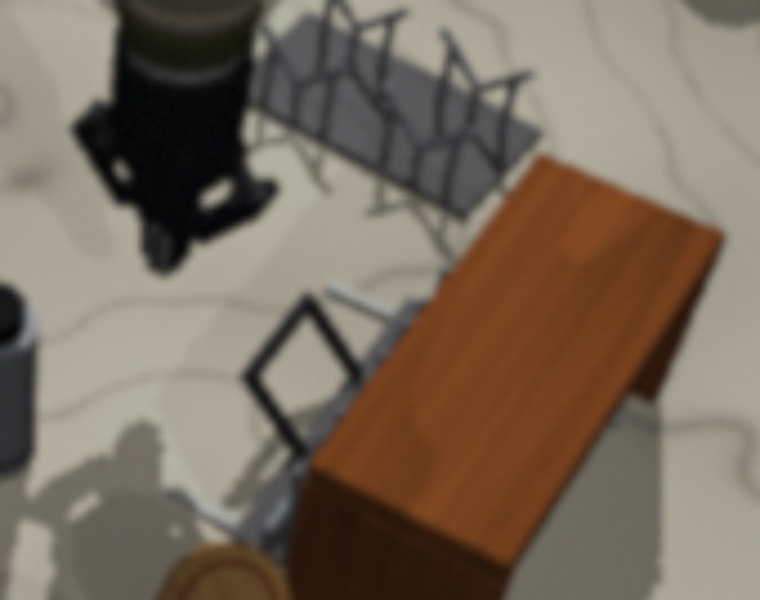

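View pics/t1.png

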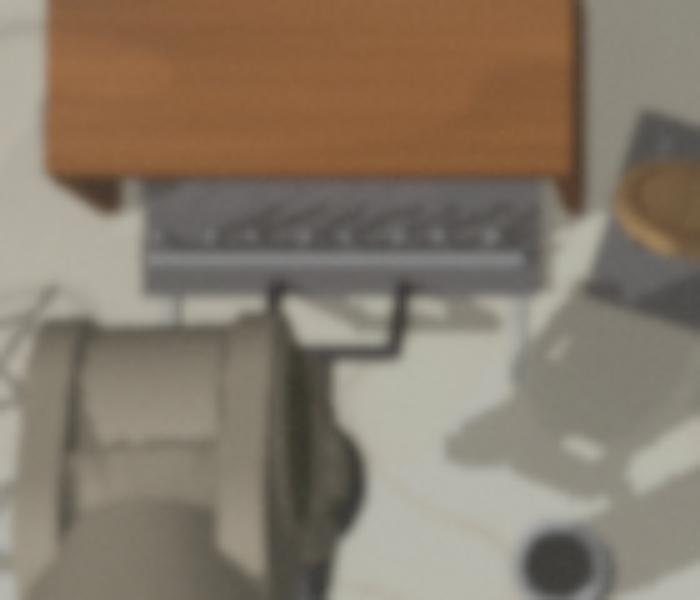

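Run:
```python
from h import *
s=arm.state(); print(s['ee_pos'],s['tcp_rot'],s['gripper_width'])
for n in('scene','top'):
    m,f,R,t=cam(n)
    for P in (s['ee_pos'],s['ee_pos']+[0,0,100],[544.5,110,54],[555,113,54]):
        c=R@P+t; print(n,np.round(P),(c[:2]/c[2]*f+[m['cx'],m['cy']]).round(1))
p,d,w=shot('scene')
m=(w[...,0]>400)&(w[...,0]<530)&(w[...,1]>50)&(w[...,1]<170)&(w[...,2]>12)&(p.max(2)<70)
P=w[m]; print(len(P), P[np.argsort(P[:,2])][:12].round(0).tolist())
```

```text
[465.83556735 109.25876794  37.98430344] [ 1.79932893e+02 -1.84310622e-03  9.17132368e+01] 0.130650324667178
scene [466. 109.  38.] [366.3 187.4]
scene [466. 109. 138.] [368.8 161.4]
scene [544. 110.  54.] [391.9 196.5]
scene [555 113  54] [396.  197.6]
top [466. 109.  38.] [236.6 250.2]
top [466. 109. 138.] [231.4 248.2]
top [544. 110.  54.] [236.7 220.6]
top [555 113  54] [235.7 216.6]
7374 [[469.0, 99.0, 79.0], [463.0, 97.0, 81.0], [466.0, 98.0, 81.0], [468.0, 95.0, 81.0], [474.0, 99.0, 82.0], [472.0, 98.0, 82.0], [452.0, 104.0, 84.0], [473.0, 100.0, 85.0], [470.0, 97.0, 85.0], [476.0, 110.0, 86.0], [472.0, 97.0, 87.0], [477.0, 100.0, 87.0]]
```

Run:
```python
from h import *
p,d,w=shot('scene')
for v in range(160,194,2): print(v,p[v,366],w[v,366].round(0), w[v,362].round(0))
z=np.load('scene0.npz'); m,f,R,t=cam('scene'); P=np.array([230.5,-526.2,197])
c=R@P+t; print((c[:2]/c[2]*f+[m['cx'],m['cy']]).round(1))
w=z['w']; q=w[230:295,20:105].reshape(-1,3); q=q[(q[:,2]>60)&(q[:,2]<420)]; q=q[np.argsort(q[:,2])]; print(len(q),q[:8].round(0).tolist(), q[len(q)//2].round(0))
```

```text
160 [7 6 9] [464.  97. 152.] [458.  88. 156.]
162 [10 10 11] [461. 105. 136.] [456.  92. 144.]
164 [10 11 11] [470.  89. 148.] [459.  89. 142.]
166 [ 6  9 10] [471.  88. 143.] [456.  94. 128.]
168 [7 7 6] [468.  95. 128.] [457.  94. 121.]
170 [10  9 12] [469.  94. 121.] [457.  94. 114.]
172 [22 23 24] [469.  95. 113.] [454. 100. 100.]
174 [37 37 40] [469.  96. 105.] [454. 101.  91.]
176 [39 39 41] [470.  95.  99.] [455.  99.  86.]
178 [36 37 39] [469.  98.  88.] [458.  95.  84.]
180 [47 47 48] [472.  93.  86.] [458.  96.  75.]
182 [133 129 116] [471.  95.  76.] [429. 147.   2.]
184 [174 169 155] [444. 145.   4.] [432. 144.  -2.]
186 [170 165 150] [447. 141.   1.] [436. 137.  -1.]
188 [163 158 144] [450. 136.  -0.] [441. 128.   1.]
190 [174 170 155] [454. 130.  -1.] [446. 122.   1.]
192 [176 170 156] [457. 125.  -3.] [449. 117.   1.]
[ 95.1 279.9]
2821 [[-91.0, -542.0, 60.0], [-90.0, -567.0, 60.0], [-95.0, -545.0, 60.0], [-88.0, -566.0, 61.0], [-92.0, -566.0, 62.0], [-92.0, -555.0, 62.0], [-88.0, -549.0, 62.0], [-92.0, -563.0, 62.0]] [ 263. -590.  332.]
```

Depth shows the real fingertips at z≈75 mm, while the reported TCP says 38. x and y agree. I'll retry about 36 mm lower while watching the force.

```bash
python3 -m creep "0.45 0.04 0.001 0 0 0 0;0.45 0.079 0.001 0 0 0 0;0.45 0.079 0.001 0 0 0 0;0.45 0.079 0.001 0 0 0 0;0.45 0.079 0.001 -0.01 0 0 0;0.45 0.079 0.001 -0.02 0 0 0;0.45 0.079 0.001 -0.03 0 0 0;0.45 0.079 0.001 -0.03 0 0 0;0.45 0.079 0.001 -0.03 0 0 0;0 0.079 0.001 -0.03 0 0 0;0 0.079 0.001 -0.03 0 0 0;0 0.079 0.001 -0.03 0 0 0;0 0.079 0.001 -0.03 0 0 0;0 0.079 0.001 -0.03 0 0 0;0 0.079 0.001 -0.03 0 0 0;0 0.079 0.001 -0.03 0 0 0" 40
python3 - <<'E'
from h import *
p,d,w=shot('scene'); cv2.imwrite('pics/s2.png',cv2.resize(p[120:270,330:500],(680,600))[:,:,::-1])
m=(abs(w[...,0]-545)<40)&(abs(w[...,1]-97)<8)&(w[...,2]>20)&(p.max(2)<60)
P=w[m];print(P[np.argsort(P[:,2])][:10].round(0).tolist())
E
```

```text
t: 5.6
ee_pos: [544.3, 110.3, 8.4]
tcp_rot: [179.9, -0.0, 91.7]
force: [0.2, -0.7, 4.5]
gripper_width: 8.1
gripper_force: 39.3
[[553.0, 103.0, 48.0], [545.0, 94.0, 51.0], [552.0, 99.0, 52.0], [550.0, 96.0, 53.0], [547.0, 97.0, 54.0], [545.0, 100.0, 54.0], [553.0, 101.0, 55.0], [537.0, 98.0, 55.0], [543.0, 98.0, 55.0], [537.0, 102.0, 55.0]]
```

View pics/s2.png

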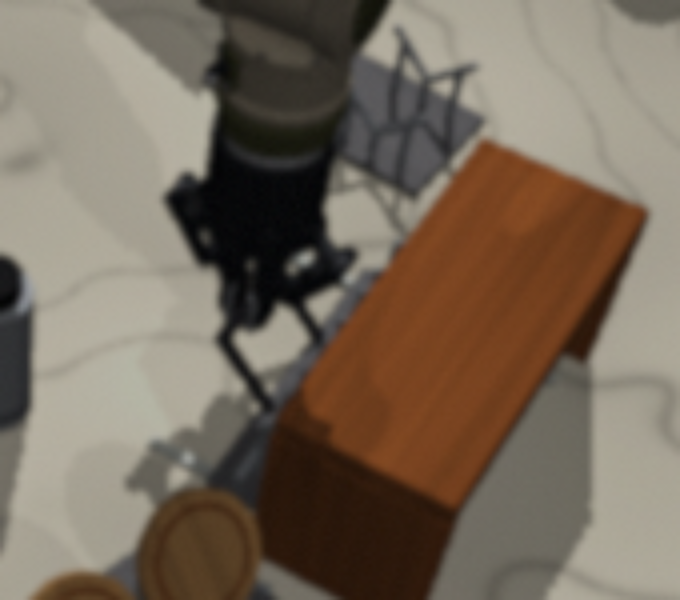

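The handle is now gripped at width 8 with 39 N. Next is the pull.

```bash
python3 -m creep "0 -0.02 0 0 0 0 0;0 -0.04 -0.001 0 0 0 0;0 -0.06 -0.002 0 0 0 0;0 -0.075 -0.002 0 0 0 0;0 -0.085 -0.002 0 0 0 0;0 -0.085 -0.002 0 0 0 0;0 -0.085 -0.002 0 0 0 0";python3 -m creep "0 -0.005 0 0 0 0 0;0 -0.01 0 0 0 0 0;0 -0.01 0 0 0 0 0;0 -0.01 0 0 0 0 0"; python3 -m creep "0 -0.003 0 0 0 0 0;0 -0.006 0 0 0 0 0;0 -0.006 0 0 0 0 0"
```

```text
t: 6.35
ee_pos: [458.0, 107.7, 8.4]
tcp_rot: [-180.0, 0.1, 91.7]
force: [-1.7, -3.2, 9.2]
gripper_width: 8.5
gripper_force: 42.6
t: 6.75
ee_pos: [456.9, 107.7, 8.6]
tcp_rot: [179.2, 0.1, 91.7]
force: [19.3, -2.4, -15.7]
gripper_width: 8.5
gripper_force: 40.4
t: 7.05
ee_pos: [457.2, 107.7, 8.7]
tcp_rot: [178.6, 0.1, 91.6]
force: [36.2, -1.9, -34.7]
gripper_width: 8.1
gripper_force: 39.0
```

```bash
python3 -m creep "0 0.02 0 0 0 0 0;0.4 0.02 0 0 0 0 0;0.4 0.02 0 0 0 0 0;0.4 0.02 0 0 0 0 0;0.4 0.02 0 0 0 0 0;0.4 0.02 0 0.04 0 0 0;0.4 0.02 0 0.09 0 0 0;0.4 0.02 0 0.14 0 0 0;0.4 0.02 0 0.18 0 0 0;0.4 0.02 0 0.18 0 0 0;0.4 0.02 0 0.18 0 0 0";python3 g.py 475 -325 140 0.62 -0.172 -0.766 0.738 -0.205 0.643
```

```text
t: 8.15
ee_pos: [462.9, 108.4, 188.6]
tcp_rot: [179.9, -0.0, 91.7]
force: [-0.4, 1.0, -1.4]
gripper_width: 34.1
gripper_force: 0.0
d [ 0.0121 -0.4334 -0.0486] rv [-0.0838 -0.6939 -0.2888] deg 43.3 | now [462.9 108.4 188.6] [179.9  -0.   91.7]
```

```bash
python3 -m creep "0 0.012 -0.433 -0.02 -0.0838 -0.6939 -0.2888;0 0.012 -0.433 -0.02 -0.0838 -0.6939 -0.2888;0 0.012 -0.433 -0.02 -0.0838 -0.6939 -0.2888;0 0.012 -0.433 -0.02 -0.0838 -0.6939 -0.2888;0 0.012 -0.433 -0.02 -0.0838 -0.6939 -0.2888;0 0.012 -0.433 -0.02 -0.0838 -0.6939 -0.2888;0 0.012 -0.433 -0.02 -0.0838 -0.6939 -0.2888;0 0.012 -0.433 -0.02 -0.0838 -0.6939 -0.2888;0 0.012 -0.433 -0.02 -0.0838 -0.6939 -0.2888;0 0.012 -0.433 -0.02 -0.0838 -0.6939 -0.2888;0 0.012 -0.433 -0.02 -0.0838 -0.6939 -0.2888;0 0.012 -0.433 -0.02 -0.0838 -0.6939 -0.2888;0 0.012 -0.433 -0.02 -0.0838 -0.6939 -0.2888"
python3 - <<'E'
from h import *
from meas import comps,rect
for n in ('scene','top'):
    p,d,w=shot(n); np.savez(n+'2.npz',p=p,d=d,w=w)
    if n=='scene': cv2.imwrite('pics/s3.png',p[:,:,::-1])
    else: cv2.imwrite('pics/t3.png',cv2.resize(p[130:270,180:440],(800,430))[:,:,::-1])
s=arm.state(); print(s['ee_pos'].round(1),s['tcp_rot'].round(1))
for n in('scene','top'):
    m,f,R,t=cam(n); c=R@s['ee_pos']+t; print((c[:2]/c[2]*f+[m['cx'],m['cy']]).round(1))
E
```

```text
t: 9.45
ee_pos: [474.5, -322.6, 166.9]
tcp_rot: [140.2, -0.1, 74.6]
force: [0.4, 0.3, 0.0]
gripper_width: 0.1
gripper_force: 0.0
[ 474.9 -323.2  167.7] [140.1  -0.   74.6]
[257.8 277.9]
[404. 249.]
```

View pics/s3.png

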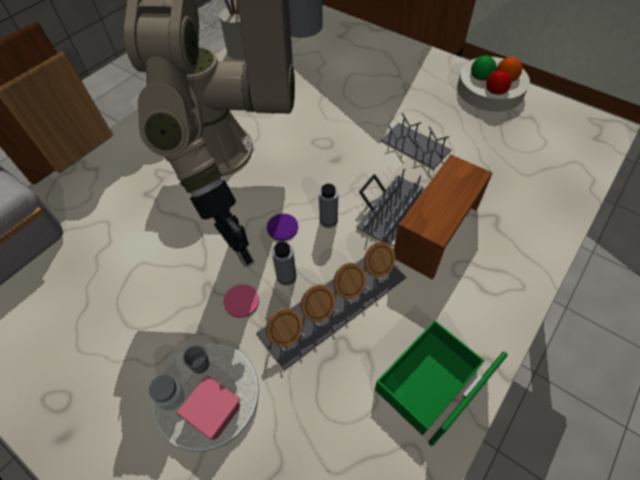

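View pics/t3.png

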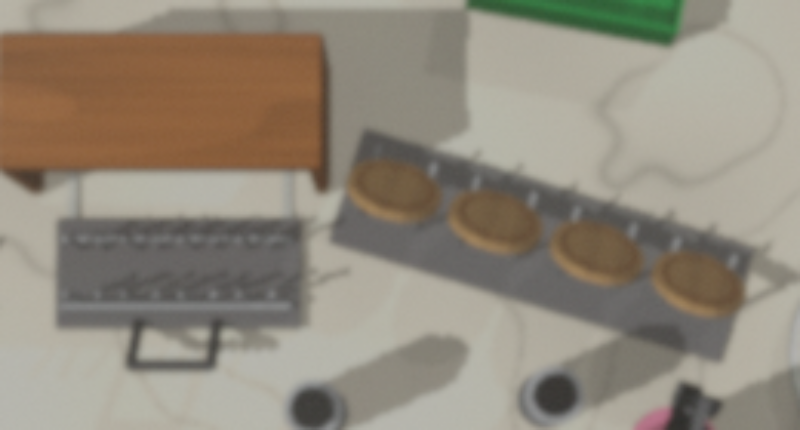

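The scene view shows the rack drawn out, all four lids in place, and the fingertips at about (250,263). I'll solve for the TCP offset, the lid planes and the tines.

Run:
```python
from meas import *
s=arm.state(); P=s['ee_pos']; zt=np.array([0.62,-0.172,-0.766])
for n in('scene','top'):
    m,f,R,t=cam(n); pr=lambda q:((R@q+t)[:2]/(R@q+t)[2]*f+[m['cx'],m['cy']]).round(1)
    for k in(30,36,42): print(n,k,'along tool',pr(P-k*zt),'world z',pr(P+[0,0,k]))
p,d,w=load('scene2'); m=np.zeros((480,640),bool); m[225:285,225:268]=1; m&=(w[...,2]>60)&(p.max(2)<75); Q=w[m]; a=Q@zt; o=np.argsort(-a)[:25]
print('tip excess along tool rel TCP',(a[o]-P@zt).round(0),'mean lateral',(Q[o].mean(0)-P).round(1))
p,d,w=load('top2'); 
m=(p.max(2)<75)&(w[...,2]>60)&(abs(w[...,1]+330)<60)&(abs(w[...,0]-470)<90); Q=w[m]; a=Q@zt;o=np.argsort(-a)[:20]; print('top',(a[o]-P@zt).round(0),(Q[o].mean(0)-P).round(1))
# tines
for n in('top2','scene2'):
    p,d,w=load(n); c=np.array([542.5,111]); 
    m=(abs(w[...,0]-542)<60)&(abs(w[...,1]-112)<125)&(w[...,2]>45)&(w[...,2]<85); Q=w[m]; print(n,len(Q)); 
    e=np.array([np.cos(np.radians(1.7)),np.sin(np.radians(1.7))]); X=(Q[:,:2]-c)@e; Y=(Q[:,:2]-c)@[-e[1],e[0]]
    k=(abs(X)<35); print(sorted(zip(Y[k].round(0).tolist(),X[k].round(0).tolist(),Q[k,2].round(0).tolist())))
    m=(abs(w[...,0]-542)<75)&(abs(w[...,1]-112)<140)&(w[...,2]>4)&(w[...,2]<20)&(p.max(2)<130); print('tray',rect(w[m]))
    # lids: robust circle in plane
    H,S,V=[x.astype(int) for x in cv2.split(cv2.cvtColor(p,cv2.COLOR_RGB2HSV))]
    for c0 in ([625,-79],[601,-168],[576,-256],[552,-344]):
        m=(H>5)&(H<25)&(S>80)&(np.hypot(w[...,0]-c0[0],w[...,1]-c0[1])<48)&(w[...,2]>25)&(w[...,2]<115); Q=w[m]
        nrm=np.array([.738,-.205,.643]); off=np.median(Q@nrm); Q=Q[abs(Q@nrm-off)<4]
        yd=np.array([.267,.964,0]); u=np.cross(nrm,yd); u*=np.sign(u[2]); A=Q@yd;B=Q@u
        lo,hi=np.percentile(A,[1,99]),np.percentile(B,[1,99]); cA,cB=lo.mean(),hi.mean()
        print('lid face',(cA*yd+cB*u+off*nrm).round(1),'ext',np.ptp(lo).round(0),np.ptp(hi).round(0))
```

```text
scene 30 along tool [251.  265.8] world z [255.8 270.4]
scene 36 along tool [249.6 263.3] world z [255.4 268.9]
scene 42 along tool [248.3 260.8] world z [255.  267.3]
top 30 along tool [403.2 256. ] world z [405.9 248.3]
top 36 along tool [403.1 257.4] world z [406.3 248.2]
top 42 along tool [402.9 258.9] world z [406.7 248. ]
tip excess along tool rel TCP [-35. -35. -36. -36. -36. -36. -36. -36. -37. -38. -38. -38. -39. -39.
 -40. -40. -40. -40. -41. -41. -41. -41. -41. -42. -42.] mean lateral [-20.    2.9  33.5]
top [-45. -46. -51. -51. -52. -77. -78. -78. -80. -80. -82. -82. -83. -84.
 -84. -85. -86. -86. -87. -87.] [-33.4  15.4  66.3]
top2 146
[(-89.0, -14.0, 71.0), (-89.0, -12.0, 71.0), (-89.0, 34.0, 68.0), (-87.0, -15.0, 74.0), (-86.0, -11.0, 69.0), (-86.0, 34.0, 70.0), (-85.0, -16.0, 57.0), (-85.0, 32.0, 61.0), (-83.0, -13.0, 62.0), (-83.0, -10.0, 57.0), (-83.0, 35.0, 64.0), (-82.0, -15.0, 54.0), (-82.0, 33.0, 56.0), (-66.0, 34.0, 48.0), (-64.0, -15.0, 54.0), (-64.0, -13.0, 62.0), (-63.0, 33.0, 54.0), (-62.0, -16.0, 60.0), (-62.0, -11.0, 63.0), (-62.0, 32.0, 63.0), (-62.0, 34
[... 6688 characters left out ...]
-16.0, 60.0), (85.0, -14.0, 61.0), (85.0, -14.0, 65.0), (85.0, 31.0, 49.0), (85.0, 32.0, 61.0), (85.0, 33.0, 54.0), (85.0, 33.0, 73.0), (85.0, 34.0, 47.0), (86.0, -16.0, 71.0), (86.0, -13.0, 49.0), (86.0, -12.0, 65.0), (86.0, 31.0, 63.0), (86.0, 34.0, 62.0), (86.0, 35.0, 59.0), (87.0, 33.0, 64.0), (88.0, 32.0, 67.0), (89.0, -16.0, 64.0), (89.0, -14.0, 66.0), (89.0, 34.0, 71.0), (89.0, 35.0, 67.0), (91.0, -16.0, 70.0), (91.0, 35.0, 62.0), (92.0, -15.0, 66.0)]
tray (array([544.1, 109.9]), array([109.1, 223.7]), 6.7)
lid face [626.9 -81.6  67.4] ext 80.0 79.0
lid face [ 602.3 -169.4   67.8] ext 79.0 79.0
lid face [ 577.9 -258.9   67.7] ext 79.0 79.0
lid face [ 553.3 -347.2   67.7] ext 78.0 79.0
```

The real fingertip sits 36 mm behind the reported TCP along the tool axis in both orientations, and I'll allow for that. The slots centre on (552.1,111.3) at ±25 and ±75 along y.

```bash
python3 g.py 564.4 -348.5 49.5 0.62 -0.172 -0.766 0.738 -0.205 0.643; python3 g.py 521 -336.5 103 0.62 -0.172 -0.766 0.738 -0.205 0.643; python3 -c "
from h import *; print(ray('top',235.9,248.8,56))"
```

```text
d [ 0.0895 -0.0253 -0.1182] rv [-0.0006 -0.002  -0.0016] deg 0.2 | now [ 474.9 -323.2  167.7] [140.1  -0.   74.6]
d [ 0.0461 -0.0133 -0.0647] rv [-0.0006 -0.002  -0.0016] deg 0.2 | now [ 474.9 -323.2  167.7] [140.1  -0.   74.6]
[468.56116522 108.77010005  56.        ]
```

```bash
python3 -m creep "0.4 0.046 -0.0133 -0.0647 0 0 0;0.4 0.046 -0.0133 -0.0647 0 0 0;0.4 0.046 -0.0133 -0.0647 0 0 0;0.4 0.046 -0.0133 -0.0647 0 0 0;0.4 0.06 -0.017 -0.083 0 0 0;0.4 0.075 -0.021 -0.1 0 0 0;0.4 0.0895 -0.0253 -0.1182 0 0 0;0.4 0.0895 -0.0253 -0.1182 0 0 0;0.4 0.0895 -0.0253 -0.1182 0 0 0" 40; python3 -m creep "0 0 0 0 0 0 0;0 0 0 0 0 0 0;0 0 0 0 0 0 0;0 0 0 0 0 0 0;0 0 0 0 0 0 0" 40; python3 g.py 555 36.3 200 0 0 -1 -0.03 1
```

```text
t: 10.45
ee_pos: [564.1, -349.9, 50.7]
tcp_rot: [140.1, -0.0, 74.5]
force: [-0.3, 0.8, 0.7]
gripper_width: 33.9
gripper_force: 0.0
t: 10.95
ee_pos: [564.2, -350.6, 51.1]
tcp_rot: [140.0, 0.0, 74.4]
force: [-5.8, 1.5, 8.0]
gripper_width: 7.4
gripper_force: 42.9
d [-0.0092  0.3869  0.1489] rv [-0.4972  0.636   1.7854] deg 112.3 | now [ 564.2 -350.6   51.1] [140.    0.   74.4]
```

```bash
python3 -m creep "0 -0.02 0.005 0.025 0 0 0;0 -0.045 0.012 0.056 0 0 0;0 -0.06 0.012 0.1 0 0 0;0 -0.06 0.012 0.149 0 0 0;0 -0.0092 0.387 0.149 -0.497 0.636 1.785;0 -0.0092 0.387 0.149 -0.497 0.636 1.785;0 -0.0092 0.387 0.149 -0.497 0.636 1.785;0 -0.0092 0.387 0.149 -0.497 0.636 1.785;0 -0.0092 0.387 0.149 -0.497 0.636 1.785;0 -0.0092 0.387 0.149 -0.497 0.636 1.785;0 -0.0092 0.387 0.149 -0.497 0.636 1.785;0 -0.0092 0.387 0.149 -0.497 0.636 1.785;0 -0.0092 0.387 0.149 -0.497 0.636 1.785;0 -0.0092 0.387 0.149 -0.497 0.636 1.785;0 -0.0092 0.387 0.149 -0.497 0.636 1.785;0 -0.0092 0.387 0.149 -0.497 0.636 1.785;0 -0.0092 0.387 0.149 -0.497 0.636 1.785;0 -0.0092 0.387 0.149 -0.497 0.636 1.785;0 -0.0092 0.387 0.149 -0.497 0.636 1.785;0 -0.0092 0.387 0.149 -0.497 0.636 1.785"; python3 g.py 555 36.3 36 0 0 -1 -0.03 1
python3 - <<'E'
from h import *
s=arm.state(); print(s['qpos'].round(0),s['gripper_width'])
p,d,w=shot('scene','s4')
hs=cv2.cvtColor(p,cv2.COLOR_RGB2HSV); m=(hs[...,0]>5)&(hs[...,0]<25)&(hs[...,1]>80)&(abs(w[...,0]-555)<55)&(abs(w[...,1]-36)<25)&(w[...,2]>100)
Q=w[m]; print(len(Q),np.percentile(Q,[1,50,99],axis=0).round(0).tolist())
c=Q.mean(0); print(np.linalg.svd(Q-c)[2][2].round(3))
E
```

```text
t: 12.95
ee_pos: [554.5, 36.8, 198.7]
tcp_rot: [-179.9, -0.0, -178.5]
force: [0.3, -0.0, -0.8]
gripper_width: 7.5
gripper_force: 41.4
d [ 0.0005 -0.0005 -0.1627] rv [ 0.0013 -0.0004  0.003 ] deg 0.2 | now [554.5  36.8 198.7] [-179.9   -0.  -178.5]
[-4. 16. -0. 74. -0. -6.] 7.459034508310221
605 [[513.0, 19.0, 181.0], [558.0, 30.0, 218.0], [592.0, 39.0, 499.0]]
[-0.047  0.999 -0.019]
```

The lid hangs upright with its centre near x 553, as expected. Lowering it.

```bash
python3 -m creep "0 0 -0.0005 -0.05 0 0 0.003;0 0 -0.0005 -0.1 0 0 0.003;0 0 -0.0005 -0.12 0 0 0.003;0 0 -0.0005 -0.135 0 0 0.003;0 0 -0.0005 -0.145 0 0 0.003;0 0 -0.0005 -0.15 0 0 0.003;0 0 -0.0005 -0.155 0 0 0.003;0 0 -0.0005 -0.158 0 0 0.003;0 0 -0.0005 -0.158 0 0 0.003;0 0 -0.0005 -0.158 0 0 0.003"; python3 -m creep "0 0 0 -0.003 0 0 0;0 0 0 -0.006 0 0 0;0 0 0 -0.006 0 0 0"
```

```text
t: 14.0
ee_pos: [555.4, 36.5, 41.2]
tcp_rot: [-179.9, -0.0, -178.2]
force: [0.2, -0.0, 0.1]
gripper_width: 7.1
gripper_force: 41.4
t: 14.3
ee_pos: [557.2, 36.4, 35.8]
tcp_rot: [-179.9, 0.2, -178.2]
force: [2.6, 0.3, 3.8]
gripper_width: 7.0
gripper_force: 42.2
```

```bash
python3 -m creep "0 0 0 -0.002 0 0 0;0 0 0 -0.002 0 0 0;0.3 0 0 -0.002 0 0 0;0.3 0 0 -0.002 0 0 0;0.3 0 0 -0.002 0 0 0;0.3 0 0 -0.002 0 0 0;0.3 0 0 0.04 0 0 0;0.3 0 0 0.09 0 0 0;0.3 0 0 0.13 0 0 0;0.3 0 0 0.16 0 0 0;0.3 0 0 0.16 0 0 0"
python3 - <<'E'
from h import *
for n in('scene','top'):
    p,d,w=shot(n)
    hs=cv2.cvtColor(p,cv2.COLOR_RGB2HSV); m=(hs[...,0]>5)&(hs[...,0]<25)&(hs[...,1]>80)&(abs(w[...,0]-555)<55)&(abs(w[...,1]-36)<25)&(w[...,2]>20)&(w[...,2]<130)
    Q=w[m]; print(n,len(Q),np.percentile(Q,[1,50,99],axis=0).round(0).tolist())
    T=Q[Q[:,2]>np.percentile(Q[:,2],99)-5]; print('top part',T.mean(0).round(1))
E
# next lid C: centre = face-4n
python3 g.py 552 -250 160 0.62 -0.172 -0.766 0.738 -0.205 0.643
python3 g.py 588.9 -260.2 49.8 0.62 -0.172 -0.766 0.738 -0.205 0.643
```

```text
t: 15.4
ee_pos: [557.7, 36.3, 199.4]
tcp_rot: [-179.8, 0.4, -178.2]
force: [-0.1, 0.7, 0.2]
gripper_width: 25.7
gripper_force: 0.0
scene 474 [[516.0, 27.0, 22.0], [556.0, 30.0, 67.0], [593.0, 39.0, 96.0]]
top part [553.9  33.4  94.3]
top 75 [[517.0, 30.0, 63.0], [539.0, 33.0, 89.0], [561.0, 39.0, 102.0]]
top part [546.8  33.8 100.3]
d [-0.0033 -0.2864 -0.0348] rv [ 0.5006 -0.6368 -1.7867] deg 112.4 | now [555.3  36.4 194.8] [-179.9   -0.  -178.2]
d [ 0.0336 -0.2966 -0.145 ] rv [ 0.5006 -0.6368 -1.7867] deg 112.4 | now [555.3  36.4 194.8] [-179.9   -0.  -178.2]
```

Lid seated, its top edge at about z 96. Bottle1 stands directly in front of the third place, so I'll grip that lid from 28° to the side, staying in the lid's plane.

```bash
python3 g.py 521 -179 165 .422 -.604 -.676 0.738 -0.205 0.643
python3 g.py 552.9 -224.4 102.5 .422 -.604 -.676 0.738 -0.205 0.643
python3 g.py 584.5 -269.7 51.8 .422 -.604 -.676 0.738 -0.205 0.643
```

```text
d [-0.0343 -0.2154 -0.0298] rv [ 0.0664 -0.9844 -1.9163] deg 123.5 | now [555.3  36.4 194.8] [-179.9   -0.  -178.2]
d [-0.0024 -0.2608 -0.0923] rv [ 0.0664 -0.9844 -1.9163] deg 123.5 | now [555.3  36.4 194.8] [-179.9   -0.  -178.2]
d [ 0.0292 -0.3061 -0.143 ] rv [ 0.0664 -0.9844 -1.9163] deg 123.5 | now [555.3  36.4 194.8] [-179.9   -0.  -178.2]
```

```bash
R="x"; python3 -m creep "0.4 -0.034 -0.215 0 0.0664 -0.9844 -1.9163;0.4 -0.034 -0.215 0 0.0664 -0.9844 -1.9163;0.4 -0.034 -0.215 0 0.0664 -0.9844 -1.9163;0.4 -0.034 -0.215 0 0.0664 -0.9844 -1.9163;0.4 -0.034 -0.215 0 0.0664 -0.9844 -1.9163;0.4 -0.034 -0.215 0 0.0664 -0.9844 -1.9163;0.4 -0.034 -0.215 0 0.0664 -0.9844 -1.9163;0.4 -0.034 -0.215 0 0.0664 -0.9844 -1.9163;0.4 -0.034 -0.215 0 0.0664 -0.9844 -1.9163;0.4 -0.034 -0.215 0 0.0664 -0.9844 -1.9163;0.4 -0.034 -0.215 0 0.0664 -0.9844 -1.9163;0.4 -0.034 -0.215 0 0.0664 -0.9844 -1.9163;0.4 -0.034 -0.215 0 0.0664 -0.9844 -1.9163;0.4 -0.034 -0.215 0 0.0664 -0.9844 -1.9163;0.4 -0.034 -0.215 0 0.0664 -0.9844 -1.9163;0.4 -0.034 -0.215 0 0.0664 -0.9844 -1.9163;0.4 -0.034 -0.215 0 0.0664 -0.9844 -1.9163;0.4 -0.034 -0.215 -0.03 0.0664 -0.9844 -1.9163;0.4 -0.034 -0.215 -0.03 0.0664 -0.9844 -1.9163"; python3 g.py 552.9 -224.4 102.5 .422 -.604 -.676 0.738 -0.205 0.643
python3 g.py 584.5 -269.7 51.8 .422 -.604 -.676 0.738 -0.205 0.643
python3 - <<'E'
from h import *
print(arm.state()['qpos'].round(0))
p,d,w=shot('scene','s5')
for u in 0,: cv2.imwrite('pics/s5.png',p[130:370,200:460,::-1])
p,d,w=shot('top')
m=(abs(w[...,2]-130)<6)&(p.max(2)<75)&(abs(w[...,0]-445)<60)&(w[...,1]<30)&(w[...,1]>-270); Q=w[m]; 
for s in(-1,1):
    k=(Q[:,1]+120)*s>0; print(k.sum(),np.median(Q[k],0).round(0))
E
```

```text
t: 17.4
ee_pos: [517.7, -178.5, 160.2]
tcp_rot: [136.9, 21.2, 55.8]
force: [-0.4, 0.1, -1.3]
gripper_width: 34.3
gripper_force: 0.0
d [ 0.0352 -0.0459 -0.0577] rv [-0.0021 -0.0075 -0.001 ] deg 0.4 | now [ 517.7 -178.5  160.2] [136.9  21.2  55.8]
d [ 0.0668 -0.0912 -0.1084] rv [-0.0021 -0.0075 -0.001 ] deg 0.4 | now [ 517.7 -178.5  160.2] [136.9  21.2  55.8]
[ -9.  -5. -50.   9. -32.  96.]
118 [ 451. -218.  130.]
0 [nan nan nan]
  return _methods._mean(a, axis=axis, dtype=dtype,
  ret = um.true_divide(
```

View pics/s5.png

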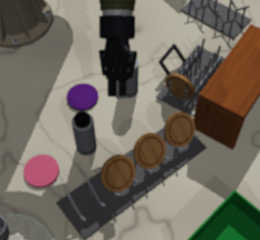

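The crop shows the first lid upright in the rack, three lids left, and the gripper clear of bottle1.

```bash
python3 -m creep "0.4 0.018 -0.023 -0.029 0 -0.006 0;0.4 0.0352 -0.0459 -0.0577 0 -0.006 0;0.4 0.045 -0.06 -0.073 0 -0.006 0;0.4 0.056 -0.075 -0.09 0 -0.006 0;0.4 0.0668 -0.0905 -0.1084 0 -0.006 0;0.4 0.0668 -0.0905 -0.1084 0 -0.006 0;0.4 0.0668 -0.0905 -0.1084 0 -0.006 0" 40;python3 -m creep "0 0 0 0 0 0 0;0 0 0 0 0 0 0;0 0 0 0 0 0 0;0 0 0 0 0 0 0;0 0 0 0 0 0 0" 40;  python3 g.py 554.5 86.3 200 0 0 -1 -0.03 1
```

```text
t: 18.2
ee_pos: [587.8, -269.7, 56.7]
tcp_rot: [136.1, 20.8, 55.5]
force: [0.1, -0.0, 0.2]
gripper_width: 34.1
gripper_force: 0.0
t: 18.7
ee_pos: [588.3, -268.7, 57.5]
tcp_rot: [136.0, 20.8, 55.6]
force: [-3.8, 5.2, 7.2]
gripper_width: 7.3
gripper_force: 43.0
d [-0.0338  0.355   0.1425] rv [-0.0725  0.9876  1.915 ] deg 123.5 | now [ 588.3 -268.7   57.5] [136.   20.8  55.6]
```

```bash
python3 -m creep "0 -0.017 0.024 0.027 0 0 0;0 -0.034 0.048 0.054 0 0 0;0 -0.05 0.06 0.1 0 0 0;0 -0.05 0.07 0.1425 0 0 0;0 -0.034 0.355 0.1425 -0.0725 0.9876 1.915;0 -0.034 0.355 0.1425 -0.0725 0.9876 1.915;0 -0.034 0.355 0.1425 -0.0725 0.9876 1.915;0 -0.034 0.355 0.1425 -0.0725 0.9876 1.915;0 -0.034 0.355 0.1425 -0.0725 0.9876 1.915;0 -0.034 0.355 0.1425 -0.0725 0.9876 1.915;0 -0.034 0.355 0.1425 -0.0725 0.9876 1.915;0 -0.034 0.355 0.1425 -0.0725 0.9876 1.915;0 -0.034 0.355 0.1425 -0.0725 0.9876 1.915;0 -0.034 0.355 0.1425 -0.0725 0.9876 1.915;0 -0.034 0.355 0.1425 -0.0725 0.9876 1.915;0 -0.034 0.355 0.1425 -0.0725 0.9876 1.915;0 -0.034 0.355 0.1425 -0.0725 0.9876 1.915;0 -0.034 0.355 0.1425 -0.0725 0.9876 1.915;0 -0.034 0.355 0.1425 -0.0725 0.9876 1.915;0 -0.034 0.355 0.1425 -0.0725 0.9876 1.915"
cat > lid.py <<'E'
from h import *
import sys
x0,y0=map(float,sys.argv[1:3]); zlo=float(sys.argv[3]);zhi=float(sys.argv[4])
for n in ('scene',):
    p,d,w=shot(n)
    hs=cv2.cvtColor(p,cv2.COLOR_RGB2HSV); m=(hs[...,0]>5)&(hs[...,0]<25)&(hs[...,1]>80)&(abs(w[...,0]-x0)<55)&(abs(w[...,1]-y0)<20)&(w[...,2]>zlo)&(w[...,2]<zhi)
    Q=w[m]; c=Q.mean(0); print(n,len(Q),np.percentile(Q,[1,50,99],axis=0).round(0).tolist(),np.linalg.svd(Q-c)[2][2].round(3))
E
python3 lid.py 554 86 120 270;  python3 g.py 555 86.3 40 0 0 -1 -0.03 1
```

```text
t: 20.7
ee_pos: [554.5, 85.8, 197.8]
tcp_rot: [-179.9, -0.1, -178.3]
force: [-0.6, -0.5, 0.0]
gripper_width: 7.2
gripper_force: 41.6
scene 581 [[515.0, 70.0, 179.0], [559.0, 80.0, 217.0], [592.0, 89.0, 255.0]] [-0.048  0.999 -0.015]
d [ 0.001   0.0004 -0.158 ] rv [ 0.0021 -0.0005  0.001 ] deg 0.1 | now [554.   85.9 198. ] [-179.9   -0.  -178.3]
```

```bash
python3 -m creep "0 0.001 0.0004 -0.05 0 0 0;0 0.001 0.0004 -0.1 0 0 0;0 0.001 0.0004 -0.12 0 0 0;0 0.001 0.0004 -0.135 0 0 0;0 0.001 0.0004 -0.145 0 0 0;0 0.001 0.0004 -0.15 0 0 0;0 0.001 0.0004 -0.155 0 0 0;0 0.001 0.0004 -0.158 0 0 0;0 0.001 0.0004 -0.16 0 0 0;0 0.001 0.0004 -0.162 0 0 0;0 0.001 0.0004 -0.162 0 0 0"
```

```text
t: 21.85
ee_pos: [555.5, 86.4, 37.7]
tcp_rot: [-179.9, 0.1, -178.3]
force: [-0.9, -0.4, 4.1]
gripper_width: 7.2
gripper_force: 42.3
```

```bash
python3 -m creep "0 0 0 -0.002 0 0 0;0 0 0 -0.002 0 0 0;0.3 0 0 -0.002 0 0 0;0.3 0 0 -0.002 0 0 0;0.3 0 0 -0.002 0 0 0;0.3 0 0 -0.002 0 0 0;0.3 0 0 0.04 0 0 0;0.3 0 0 0.09 0 0 0;0.3 0 0 0.13 0 0 0;0.3 0 0 0.16 0 0 0;0.3 0 0 0.16 0 0 0"; python3 lid.py 555 86 15 130; python3 g.py 551 -154 155 0.62 -0.172 -0.766 0.738 -0.205 0.643
python3 g.py 613.6 -171.2 49.1 0.62 -0.172 -0.766 0.738 -0.205 0.643
```

```text
t: 22.95
ee_pos: [557.6, 86.4, 201.8]
tcp_rot: [-179.9, 0.5, -178.3]
force: [0.7, -0.5, 0.8]
gripper_width: 25.1
gripper_force: 0.0
scene 429 [[516.0, 75.0, 31.0], [558.0, 80.0, 69.0], [595.0, 89.0, 97.0]] [-0.048  0.997 -0.053]
d [-0.0054 -0.2404 -0.044 ] rv [ 0.5044 -0.6337 -1.7831] deg 112.2 | now [556.4  86.4 199. ] [-179.9    0.3 -178.3]
d [ 0.0572 -0.2576 -0.1499] rv [ 0.5044 -0.6337 -1.7831] deg 112.2 | now [556.4  86.4 199. ] [-179.9    0.3 -178.3]
```

```bash
python3 -m creep "0.4 -0.005 -0.24 0 0.5044 -0.6337 -1.7831;0.4 -0.005 -0.24 0 0.5044 -0.6337 -1.7831;0.4 -0.005 -0.24 0 0.5044 -0.6337 -1.7831;0.4 -0.005 -0.24 0 0.5044 -0.6337 -1.7831;0.4 -0.005 -0.24 0 0.5044 -0.6337 -1.7831;0.4 -0.005 -0.24 0 0.5044 -0.6337 -1.7831;0.4 -0.005 -0.24 0 0.5044 -0.6337 -1.7831;0.4 -0.005 -0.24 0 0.5044 -0.6337 -1.7831;0.4 -0.005 -0.24 0 0.5044 -0.6337 -1.7831;0.4 -0.005 -0.24 0 0.5044 -0.6337 -1.7831;0.4 -0.005 -0.24 0 0.5044 -0.6337 -1.7831;0.4 -0.005 -0.24 0 0.5044 -0.6337 -1.7831;0.4 -0.005 -0.24 0 0.5044 -0.6337 -1.7831;0.4 -0.005 -0.24 0 0.5044 -0.6337 -1.7831;0.4 -0.005 -0.24 0 0.5044 -0.6337 -1.7831;0.4 -0.005 -0.24 -0.044 0.5044 -0.6337 -1.7831;0.4 -0.005 -0.24 -0.044 0.5044 -0.6337 -1.7831;0.4 -0.005 -0.24 -0.044 0.5044 -0.6337 -1.7831"; python3 g.py 613.6 -171.2 49.1 0.62 -0.172 -0.766 0.738 -0.205 0.643; python3 -c "
from h import *
print(arm.state()['qpos'].round(1))"
```

```text
t: 24.8
ee_pos: [549.4, -153.8, 151.6]
tcp_rot: [140.2, -0.2, 74.7]
force: [0.5, 0.5, 1.1]
gripper_width: 34.3
gripper_force: 0.0
d [ 0.0642 -0.0174 -0.1025] rv [-0.0046 -0.002  -0.0041] deg 0.4 | now [ 549.4 -153.8  151.6] [140.2  -0.2  74.7]
[-29.   -9.5 -50.7   9.9   8.9  79.5]
```

```bash
python3 -m creep "0.4 0.0146 -0.0036 -0.0412 -0.004 0 -0.004;0.4 0.0146 -0.0036 -0.0412 -0.004 0 -0.004;0.4 0.03 -0.008 -0.06 -0.004 0 -0.004;0.4 0.0425 -0.0115 -0.076 -0.004 0 -0.004;0.4 0.054 -0.0147 -0.09 -0.004 0 -0.004;0.4 0.0642 -0.0174 -0.1025 -0.004 0 -0.004;0.4 0.0642 -0.0174 -0.1025 -0.004 0 -0.004;0.4 0.0642 -0.0174 -0.1025 -0.004 0 -0.004" 40;python3 -m creep "0 0 0 0 0 0 0;0 0 0 0 0 0 0;0 0 0 0 0 0 0;0 0 0 0 0 0 0;0 0 0 0 0 0 0" 40;  python3 g.py 554 136.3 200 0 0 -1 -0.03 1; python3 -c "
from h import *
print(arm.state()['qpos'].round(1))"
```

```text
t: 25.6
ee_pos: [615.0, -171.6, 52.0]
tcp_rot: [139.8, 0.0, 74.5]
force: [-0.3, -0.1, 0.4]
gripper_width: 34.6
gripper_force: 0.0
t: 26.1
ee_pos: [614.4, -171.5, 51.3]
tcp_rot: [139.8, 0.0, 74.4]
force: [-4.7, -0.3, 6.6]
gripper_width: 7.2
gripper_force: 43.3
d [-0.0604  0.3078  0.1487] rv [-0.4998  0.639   1.7853] deg 112.4 | now [ 614.4 -171.5   51.3] [139.8   0.   74.4]
[-26.5   8.7 -52.4 -10.7   7.   81.6]
```

```bash
python3 -m creep "0 -0.02 0.005 0.025 0 0 0;0 -0.045 0.012 0.056 0 0 0;0 -0.07 0.012 0.1 0 0 0;0 -0.08 0.012 0.149 0 0 0;0 -0.06 0.308 0.149 -0.4998 0.639 1.7853;0 -0.06 0.308 0.149 -0.4998 0.639 1.7853;0 -0.06 0.308 0.149 -0.4998 0.639 1.7853;0 -0.06 0.308 0.149 -0.4998 0.639 1.7853;0 -0.06 0.308 0.149 -0.4998 0.639 1.7853;0 -0.06 0.308 0.149 -0.4998 0.639 1.7853;0 -0.06 0.308 0.149 -0.4998 0.639 1.7853;0 -0.06 0.308 0.149 -0.4998 0.639 1.7853;0 -0.06 0.308 0.149 -0.4998 0.639 1.7853;0 -0.06 0.308 0.149 -0.4998 0.639 1.7853;0 -0.06 0.308 0.149 -0.4998 0.639 1.7853;0 -0.06 0.308 0.149 -0.4998 0.639 1.7853;0 -0.06 0.308 0.149 -0.4998 0.639 1.7853;0 -0.06 0.308 0.149 -0.4998 0.639 1.7853;0 -0.06 0.308 0.149 -0.4998 0.639 1.7853;0 -0.06 0.308 0.149 -0.4998 0.639 1.7853"; python3 lid.py 554 136 120 270;  python3 g.py 554.5 136.3 40 0 0 -1 -0.03 1
```

```text
t: 28.1
ee_pos: [553.5, 137.0, 199.0]
tcp_rot: [-179.9, -0.0, -178.4]
force: [0.5, 0.3, -1.0]
gripper_width: 6.9
gripper_force: 42.0
scene 586 [[508.0, 121.0, 184.0], [550.0, 130.0, 219.0], [587.0, 139.0, 257.0]] [-0.046  0.999 -0.012]
d [ 0.0011 -0.0005 -0.1593] rv [ 0.0015 -0.0002  0.0017] deg 0.1 | now [553.4 136.8 199.3] [-179.9   -0.  -178.4]
```

This lid sits about 5 mm toward the robot in the grip, so I'll shift +x to compensate.

```bash
python3 -m creep "0 0.0055 -0.0003 -0.05 0 0 0;0 0.0055 -0.0003 -0.1 0 0 0;0 0.0055 -0.0003 -0.12 0 0 0;0 0.0055 -0.0003 -0.135 0 0 0;0 0.0055 -0.0003 -0.145 0 0 0;0 0.0055 -0.0003 -0.15 0 0 0;0 0.0055 -0.0003 -0.155 0 0 0;0 0.0055 -0.0003 -0.16 0 0 0;0 0.0055 -0.0003 -0.163 0 0 0;0 0.0055 -0.0003 -0.165 0 0 0;0 0.0055 -0.0003 -0.165 0 0 0"
```

```text
t: 29.25
ee_pos: [559.6, 136.7, 34.3]
tcp_rot: [-179.9, -0.0, -178.3]
force: [-1.1, -0.4, -0.2]
gripper_width: 7.1
gripper_force: 42.1
```

```bash
python3 -m creep "0 0 0 -0.003 0 0 0;0 0 0 -0.006 0 0 0;0 0 0 -0.006 0 0 0"
```

```text
t: 29.55
ee_pos: [563.5, 137.0, 32.7]
tcp_rot: [-179.9, 0.5, -178.3]
force: [-1.5, -0.5, 18.7]
gripper_width: 7.0
gripper_force: 45.2
```

```bash
python3 -m creep "0.3 0 0 0 0 0 0;0.3 0 0 0 0 0 0;0.3 0 0 0 0 0 0;0.3 0 0 0 0 0 0;0.3 0 0 0.04 0 0 0;0.3 0 0 0.09 0 0 0;0.3 0 0 0.13 0 0 0;0.3 0 0 0.165 0 0 0;0.3 0 0 0.165 0 0 0;0.3 0 0 0.165 0 0 0"; python3 lid.py 555 136 15 130; python3 g.py 576 -66 155 0.62 -0.172 -0.766 0.738 -0.205 0.643
python3 g.py 638.8 -83.2 48.4 0.62 -0.172 -0.766 0.738 -0.205 0.643
```

```text
t: 30.55
ee_pos: [560.0, 136.7, 193.7]
tcp_rot: [-179.9, 0.0, -178.3]
force: [-0.7, -0.4, -1.4]
gripper_width: 25.4
gripper_force: 0.0
scene 411 [[510.0, 126.0, 21.0], [560.0, 131.0, 70.0], [597.0, 141.0, 97.0]] [ 0.028 -1.     0.007]
d [ 0.0169 -0.2026 -0.0373] rv [ 0.4983 -0.6385 -1.7851] deg 112.3 | now [559.1 136.6 192.3] [-1.799e+02 -1.000e-01 -1.783e+02]
d [ 0.0797 -0.2198 -0.1439] rv [ 0.4983 -0.6385 -1.7851] deg 112.3 | now [559.1 136.6 192.3] [-1.799e+02 -1.000e-01 -1.783e+02]
```

```bash
python3 -m creep "0.4 0.005 -0.2 0.02 0.4983 -0.6385 -1.7851;0.4 0.005 -0.2 0.02 0.4983 -0.6385 -1.7851;0.4 0.005 -0.2 0.02 0.4983 -0.6385 -1.7851;0.4 0.005 -0.2 0.02 0.4983 -0.6385 -1.7851;0.4 0.005 -0.2 0.02 0.4983 -0.6385 -1.7851;0.4 0.005 -0.2 0.02 0.4983 -0.6385 -1.7851;0.4 0.005 -0.2 0.02 0.4983 -0.6385 -1.7851;0.4 0.005 -0.2 0.02 0.4983 -0.6385 -1.7851;0.4 0.005 -0.2 0.02 0.4983 -0.6385 -1.7851;0.4 0.005 -0.2 0.02 0.4983 -0.6385 -1.7851;0.4 0.005 -0.2 0.02 0.4983 -0.6385 -1.7851;0.4 0.005 -0.2 0.02 0.4983 -0.6385 -1.7851;0.4 0.005 -0.2 0.02 0.4983 -0.6385 -1.7851;0.4 0.005 -0.2 0.02 0.4983 -0.6385 -1.7851;0.4 0.005 -0.2 0.02 0.4983 -0.6385 -1.7851;0.4 0.0169 -0.2026 -0.03 0.4983 -0.6385 -1.7851;0.4 0.0169 -0.2026 -0.037 0.4983 -0.6385 -1.7851;0.4 0.0169 -0.2026 -0.037 0.4983 -0.6385 -1.7851"; python3 g.py 593 -70.5 105 0.62 -0.172 -0.766 0.738 -0.205 0.643;python3 g.py 638.8 -83.2 48.4 0.62 -0.172 -0.766 0.738 -0.205 0.643; python3 -c "
from h import *
print(arm.state()['qpos'].round(1))"
```

```text
t: 32.4
ee_pos: [574.7, -66.0, 152.9]
tcp_rot: [140.3, 0.1, 74.5]
force: [-0.3, 0.5, 0.3]
gripper_width: 34.1
gripper_force: 0.0
d [ 0.0183 -0.0045 -0.0479] rv [ 0.     -0.0068 -0.0001] deg 0.4 | now [574.7 -66.  152.9] [1.403e+02 1.000e-01 7.450e+01]
d [ 0.0641 -0.0172 -0.1045] rv [ 0.     -0.0068 -0.0001] deg 0.4 | now [574.7 -66.  152.9] [1.403e+02 1.000e-01 7.450e+01]
[-13.8  -8.1 -49.4   9.1  -1.1  91.2]
```

```bash
python3 -m creep "0.4 0.018 -0.0045 -0.046 0 -0.006 0;0.4 0.018 -0.0045 -0.046 0 -0.006 0;0.4 0.03 -0.008 -0.0625 0 -0.006 0;0.4 0.0425 -0.0115 -0.078 0 -0.006 0;0.4 0.054 -0.0147 -0.092 0 -0.006 0;0.4 0.0641 -0.0172 -0.1045 0 -0.006 0;0.4 0.0641 -0.0172 -0.1045 0 -0.006 0;0.4 0.0641 -0.0172 -0.1045 0 -0.006 0" 40;python3 -m creep "0 0 0 0 0 0 0;0 0 0 0 0 0 0;0 0 0 0 0 0 0;0 0 0 0 0 0 0;0 0 0 0 0 0 0" 40;  python3 g.py 556 186.5 200 0 0 -1 -0.03 1
```

```text
t: 33.2
ee_pos: [641.3, -83.5, 53.5]
tcp_rot: [139.6, -0.0, 74.5]
force: [0.6, -0.7, 0.0]
gripper_width: 34.1
gripper_force: 0.0
t: 33.7
ee_pos: [640.7, -83.1, 52.6]
tcp_rot: [139.6, -0.0, 74.5]
force: [-6.0, 1.7, 7.8]
gripper_width: 7.7
gripper_force: 43.2
d [-0.0847  0.2696  0.1474] rv [-0.5041  0.6417  1.7839] deg 112.4 | now [640.7 -83.1  52.6] [139.6  -0.   74.5]
```

```bash
python3 -m creep "0 -0.02 0.005 0.025 0 0 0;0 -0.045 0.005 0.056 0 0 0;0 -0.08 0.005 0.1 0 0 0;0 -0.1 0.005 0.149 0 0 0;0 -0.085 0.27 0.149 -0.504 0.642 1.784;0 -0.085 0.27 0.149 -0.504 0.642 1.784;0 -0.085 0.27 0.149 -0.504 0.642 1.784;0 -0.085 0.27 0.149 -0.504 0.642 1.784;0 -0.085 0.27 0.149 -0.504 0.642 1.784;0 -0.085 0.27 0.149 -0.504 0.642 1.784;0 -0.085 0.27 0.149 -0.504 0.642 1.784;0 -0.085 0.27 0.149 -0.504 0.642 1.784;0 -0.085 0.27 0.149 -0.504 0.642 1.784;0 -0.085 0.27 0.149 -0.504 0.642 1.784;0 -0.085 0.27 0.149 -0.504 0.642 1.784;0 -0.085 0.27 0.149 -0.504 0.642 1.784;0 -0.085 0.27 0.149 -0.504 0.642 1.784;0 -0.085 0.27 0.149 -0.504 0.642 1.784;0 -0.085 0.27 0.149 -0.504 0.642 1.784;0 -0.085 0.27 0.149 -0.504 0.642 1.784"; python3 lid.py 554 186 120 270;  python3 g.py 556 186.3 40 0 0 -1 -0.03 1
```

```text
t: 35.7
ee_pos: [555.1, 186.8, 200.6]
tcp_rot: [-179.9, 0.0, -178.4]
force: [0.4, -0.3, -0.4]
gripper_width: 7.3
gripper_force: 41.9
scene 608 [[513.0, 173.0, 183.0], [557.0, 181.0, 220.0], [592.0, 187.0, 260.0]] [-0.041  0.999 -0.   ]
d [ 0.0011 -0.0004 -0.1608] rv [0.0011 0.0005 0.0018] deg 0.1 | now [554.9 186.7 200.8] [-179.9    0.  -178.4]
```

```bash
python3 -m creep "0 0.002 -0.0004 -0.05 0 0 0;0 0.002 -0.0004 -0.1 0 0 0;0 0.002 -0.0004 -0.12 0 0 0;0 0.002 -0.0004 -0.135 0 0 0;0 0.002 -0.0004 -0.145 0 0 0;0 0.002 -0.0004 -0.15 0 0 0;0 0.002 -0.0004 -0.155 0 0 0;0 0.002 -0.0004 -0.16 0 0 0;0 0.002 -0.0004 -0.165 0 0 0;0 0.002 -0.0004 -0.167 0 0 0;0 0.002 -0.0004 -0.167 0 0 0"
```

```text
t: 36.85
ee_pos: [558.5, 186.6, 35.4]
tcp_rot: [-179.9, 0.1, -178.3]
force: [-1.7, -0.3, 8.7]
gripper_width: 6.9
gripper_force: 43.4
```

```bash
python3 -m creep "0 0 0 -0.001 0 0 0;0.3 0 0 -0.001 0 0 0;0.3 0 0 -0.001 0 0 0;0.3 0 0 -0.001 0 0 0;0.3 0 0 0 0 0 0;0.3 0 0 0.04 0 0 0;0.3 0 0 0.09 0 0 0;0.3 0 0 0.13 0 0 0;0.3 0 0 0.165 0 0 0;0.3 0 0 0.165 0 0 0;0.3 0 0 0.165 0 0 0"; python3 lid.py 555 186 15 130; python3 lid.py 555 136 15 130; python3 lid.py 555 86 15 130; python3 lid.py 555 36 15 130; python3 g.py 468.5 109 130 0 0 -1 1 0.03
python3 - <<'E'
from h import *
p,d,w=shot('scene'); np.savez('scene3.npz',p=p,d=d,w=w)
m=(abs(w[...,0]-470)<30)&(abs(w[...,1]-110)<30)&(abs(w[...,2]-56)<10)&(p.max(2)<90); Q=w[m]; print(len(Q),np.median(Q,0).round(1),Q.mean(0).round(1))
cv2.imwrite('pics/s6.png',cv2.resize(p[150:290,330:510],(720,560))[:,:,::-1])
E
```

```text
t: 37.95
ee_pos: [558.1, 186.6, 199.4]
tcp_rot: [-179.9, 0.1, -178.3]
force: [0.3, -0.8, -1.0]
gripper_width: 25.6
gripper_force: 0.0
scene 388 [[519.0, 172.0, 32.0], [562.0, 181.0, 71.0], [597.0, 189.0, 97.0]] [-0.047  0.997 -0.057]
scene 412 [[511.0, 125.0, 23.0], [562.0, 131.0, 70.0], [599.0, 141.0, 98.0]] [ 0.032 -0.999  0.023]
scene 427 [[522.0, 75.0, 26.0], [563.0, 81.0, 70.0], [600.0, 90.0, 97.0]] [ 0.051 -0.998  0.047]
scene 490 [[524.0, 27.0, 19.0], [564.0, 30.0, 67.0], [601.0, 39.0, 97.0]] [ 0.046 -0.998  0.041]
d [-0.0879 -0.0772 -0.0668] rv [-1.0000e-03 -4.4000e-03 -1.5707e+00] deg 90.0 | now [556.4 186.2 196.8] [-179.9   -0.2 -178.3]
55 [475.5 109.7  57. ] [475.6 110.9  57. ]
```

View pics/s6.png

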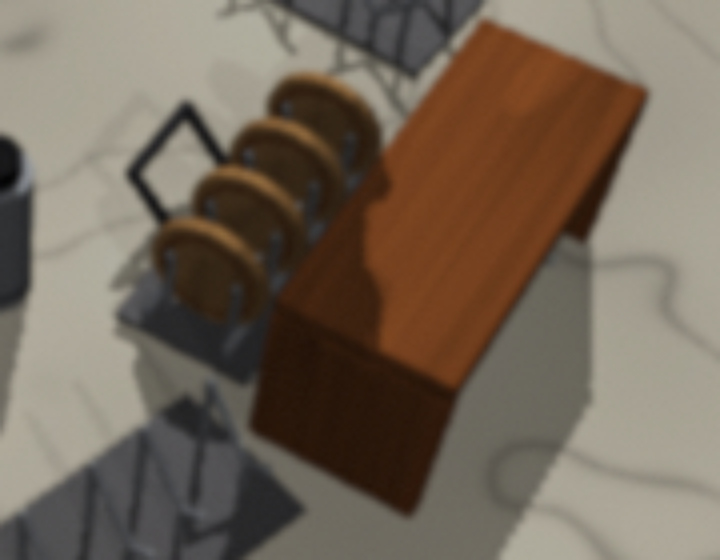

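All four lids stand upright and seated, with the handle now at about x 475. Next I'll grip it and push the rack home.

```bash
python3 -m creep "0.45 -0.081 -0.077 0 0 0 -1.5707;0.45 -0.081 -0.077 0 0 0 -1.5707;0.45 -0.081 -0.077 0 0 0 -1.5707;0.45 -0.081 -0.077 0 0 0 -1.5707;0.45 -0.081 -0.077 0 0 0 -1.5707;0.45 -0.081 -0.077 0 0 0 -1.5707;0.45 -0.081 -0.077 0 0 0 -1.5707;0.45 -0.081 -0.077 0 0 0 -1.5707;0.45 -0.081 -0.077 0 0 0 -1.5707;0.45 -0.081 -0.077 0 0 0 -1.5707;0.45 -0.081 -0.077 0 0 0 -1.5707;0.45 -0.081 -0.077 0 0 0 -1.5707;0.45 -0.081 -0.077 -0.05 0 0 -1.5707;0.45 -0.081 -0.077 -0.1 0 0 -1.5707;0.45 -0.081 -0.077 -0.1 0 0 -1.5707"; python3 g.py 475.5 110 8 0 0 -1 1 0.03
```

```text
t: 39.7
ee_pos: [469.6, 109.0, 92.1]
tcp_rot: [-179.1, 0.0, 91.8]
force: [-1.0, 0.9, -0.3]
gripper_width: 38.9
gripper_force: 0.0
d [ 0.0059  0.001  -0.0841] rv [ 0.0008 -0.0156 -0.0016] deg 0.9 | now [469.6 109.   92.1] [-179.1    0.    91.8]
```

```bash
python3 -m creep "0.45 0.005 0.001 -0.03 0 -0.015 0;0.4 0.005 0.001 -0.06 0 -0.015 0;0.4 0.005 0.001 -0.084 0 -0.015 0;0.4 0.005 0.001 -0.084 0 -0.015 0;0.4 0.005 0.001 -0.084 0 -0.015 0;0 0.005 0.001 -0.084 0 -0.015 0;0 0.005 0.001 -0.084 0 -0.015 0;0 0.005 0.001 -0.084 0 -0.015 0;0 0.005 0.001 -0.084 0 -0.015 0;0 0.005 0.001 -0.084 0 -0.015 0;0 0.005 0.001 -0.084 0 -0.015 0" 40; python3 -m creep "0 0.01 0 0 0 0 0;0 0.02 0.0005 0 0 0 0;0 0.03 0.001 0 0 0 0;0 0.04 0.001 0 0 0 0;0 0.05 0.0015 0 0 0 0;0 0.06 0.002 0 0 0 0;0 0.07 0.002 0 0 0 0;0 0.075 0.002 0 0 0 0;0 0.075 0.002 0 0 0 0;0 0.075 0.002 0 0 0 0"; python3 -m creep "0 0.003 0 0 0 0 0;0 0.006 0 0 0 0 0;0 0.006 0 0 0 0 0;0 0.006 0 0 0 0 0"
```

```text
t: 40.8
ee_pos: [482.7, 110.6, 16.6]
tcp_rot: [179.1, 0.0, 91.7]
force: [-3.0, -0.2, 7.0]
gripper_width: 7.6
gripper_force: 39.3
t: 41.8
ee_pos: [557.0, 112.7, 16.6]
tcp_rot: [179.1, -0.0, 91.7]
force: [-2.8, 0.9, 9.0]
gripper_width: 7.5
gripper_force: 40.2
t: 42.2
ee_pos: [556.9, 112.8, 16.5]
tcp_rot: [179.7, -0.0, 91.8]
force: [-18.7, -0.0, 23.1]
gripper_width: 8.0
gripper_force: 41.7
```

```bash
python3 -m creep "0.4 -0.001 0 0 0 0 0;0.4 -0.003 0 0 0 0 0;0.4 -0.004 0 0 0 0 0;0.4 -0.004 0 0 0 0 0;0.4 -0.004 0 0.03 0 0 0;0.4 -0.004 0 0.08 0 0 0;0.4 -0.004 0 0.13 0 0 0;0.4 -0.03 0 0.18 0 0 0;0.8 -0.08 0 0.22 0 0 0;0.8 -0.13 0 0.22 0 0 0;0.8 -0.13 0 0.22 0 0 0"
python3 - <<'E'
from h import *
from meas import rect
p,d,w=shot('top'); np.savez('top4.npz',p=p,d=d,w=w)
for v in range(211,223): print(v,p[v,232:242].mean().round(0),np.median(w[v,232:242],0).round(0).tolist(),end=' ')
p,d,w=shot('scene','s7'); np.savez('scene4.npz',p=p,d=d,w=w)
for (x,y) in((451,-219),(432,-19)):
    m=(abs(w[...,0]-x)<70)&(abs(w[...,1]-y)<70)&(abs(w[...,2]-129)<6)&(p.max(2)<75); Q=w[m]; print('\nscene cap',len(Q),rect(Q) if len(Q)>5 else '')
m=(abs(w[...,0]-565)<50)&(abs(w[...,1]-110)<60)&(abs(w[...,2]-56)<8)&(p.max(2)<75); Q=w[m];print('handle',np.percentile(Q,[2,50,98],axis=0).round(0).tolist())
E
```

```text
t: 43.3
ee_pos: [429.8, 112.6, 236.9]
tcp_rot: [179.1, 0.0, 91.7]
force: [0.1, -0.4, -1.0]
gripper_width: 68.5
gripper_force: 0.0
211 167.0 [577.0, 118.0, -1.0] 212 167.0 [573.0, 118.0, 2.0] 213 152.0 [571.0, 118.0, 0.0] 214 120.0 [568.0, 118.0, 1.0] 215 88.0 [559.0, 110.0, 61.0] 216 90.0 [556.0, 110.0, 59.0] 217 122.0 [554.0, 110.0, 57.0] 218 153.0 [557.0, 117.0, 1.0] 219 170.0 [554.0, 118.0, -1.0] 220 174.0 [551.0, 118.0, 1.0] 221 175.0 [548.0, 118.0, -1.0] 222 174.0 [545.0, 118.0, 3.0] 
scene cap 0 

scene cap 130 (array([431.4, -19.3]), array([29.4, 37.3]), 36.1)
handle [[553.0, 74.0, 49.0], [557.0, 106.0, 57.0], [603.0, 146.0, 62.0]]
```

View pics/s7.png

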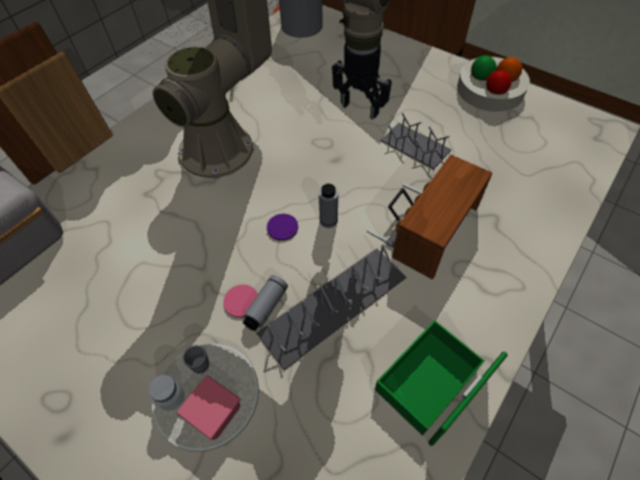

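Handle at x≈557, so the rack is fully home. Bottle1 has toppled and lies beside the pink disc, from (280,280) to the cap at (250,322). I'll measure both bottles.

```bash
cat > bot.py <<'E'
from h import *
for n in('top','scene'):
    p,d,w=shot(n)
    m=(w[...,0]>380)&(w[...,0]<520)&(w[...,1]>-360)&(w[...,1]<-180)&(w[...,2]>15)&(w[...,2]<75)&(cv2.cvtColor(p,cv2.COLOR_RGB2HSV)[...,1]<90)
    m=cv2.morphologyEx(m.astype(np.uint8),cv2.MORPH_OPEN,np.ones((3,3)))>0
    k,l,s,c=cv2.connectedComponentsWithStats(m.astype(np.uint8)); i=1+np.argmax(s[1:,4]); Q=w[l==i]
    (cc,sz,a)=cv2.minAreaRect(Q[:,:2].astype(np.float32)); bx=cv2.boxPoints((cc,sz,a))
    print(n,len(Q),'rect',np.round(cc,1),np.round(sz,0),round(a,1),bx.round(0).tolist(),'zmax',np.percentile(Q[:,2],98).round(1))
    ax=(bx[1]-bx[0]) if np.linalg.norm(bx[1]-bx[0])>np.linalg.norm(bx[2]-bx[1]) else bx[2]-bx[1]; ax/=np.linalg.norm(ax); t=(Q[:,:2]-cc)@ax
    for a0 in(-50,-25,0,25,50):
        kk=abs(t-a0)<6; print(a0,Q[kk].mean(0).round(0) if kk.any() else '',np.percentile(Q[kk,2],97).round(0) if kk.any() else '',p[l==i][kk].mean().round(0) if kk.any() else '',end=' | ')
    print(ax)
    hs=cv2.cvtColor(p,cv2.COLOR_RGB2HSV); m=(hs[...,0]>165)&(hs[...,1]>80)&(w[...,2]<20)&(w[...,0]<470)&(w[...,0]>340); Q=w[m]; print('pink',np.percentile(Q,[2,98],axis=0).round(0).tolist())
z=np.load('top0.npz'); p,w=z['p'],z['w']; hs=cv2.cvtColor(p,cv2.COLOR_RGB2HSV); m=(hs[...,0]>165)&(hs[...,1]>80)&(w[...,2]<20)&(w[...,0]<470)&(w[...,0]>340); Q=w[m]; print('pink at start',np.percentile(Q,[2,98],axis=0).round(0).tolist())
E
python3 bot.py
```

```text
top 775 rect [ 462.6 -305.8] [ 50. 115.] 8.0 [[430.0, -252.0], [446.0, -366.0], [495.0, -359.0], [479.0, -245.0]] zmax 55.9
-50 [ 455. -256.   44.] 54.0 128.0 | -25 [ 458. -281.   44.] 54.0 133.0 | 0 [ 462. -306.   45.] 55.0 133.0 | 25 [ 466. -331.   44.] 55.0 133.0 | 50 [ 472. -354.   44.] 53.0 130.0 | [ 0.13967256 -0.9901978 ]
pink [[373.0, -368.0, 1.0], [439.0, -299.0, 17.0]]
scene 979 rect [ 462.1 -306.1] [ 48. 113.] 8.4 [[430.0, -253.0], [446.0, -366.0], [494.0, -359.0], [478.0, -246.0]] zmax 51.5
-50 [ 461. -256.   43.] 50.0 91.0 | -25 [ 464. -280.   43.] 51.0 96.0 | 0 [ 467. -305.   42.] 51.0 95.0 | 25 [ 471. -330.   43.] 50.0 95.0 | 50 [ 477. -354.   43.] 52.0 93.0 | [ 0.1454393 -0.9893672]
pink [[366.0, -374.0, 4.0], [431.0, -298.0, 12.0]]
pink at start [[371.0, -368.0, 1.0], [442.0, -299.0, 16.0]]
```

```bash
python3 g.py 461.8 -301 120 0 0 -1 0.99 0.142
python3 - <<'E'
from h import *
p,d,w=shot('top')
m=(abs(w[...,0]-446)<50)&(w[...,1]>-400)&(w[...,1]<-230)&(w[...,2]>15)&(w[...,2]<70)&(cv2.cvtColor(p,cv2.COLOR_RGB2HSV)[...,1]<90)
Q=w[m]; ax=np.array([.142,-.99]); t=(Q[:,:2]-[463.5,-313])@ax; print(np.percentile(t,[1,99]).round(0)); 
for a in range(-60,70,10):
    k=abs(t-a)<5; print(a,k.sum(),p[m][k].mean().round(0),(np.percentile((Q[k,:2]-[463.5,-313])@[.99,.142],[5,95])).round(0))
E
```

```text
d [ 0.0285 -0.4135 -0.115 ] rv [-0.001   0.0153  0.1125] deg 6.5 | now [433.3 112.5 235. ] [179.1   0.   91.7]
[-64.  64.]
-60 83 132.0 [-22.  22.]
-50 69 117.0 [-21.  23.]
-40 65 135.0 [-23.  21.]
-30 71 134.0 [-22.  23.]
-20 70 134.0 [-23.  20.]
-10 67 133.0 [-22.  22.]
0 68 132.0 [-23.  22.]
10 68 133.0 [-23.  21.]
20 67 132.0 [-22.  23.]
30 64 132.0 [-21.  22.]
40 71 132.0 [-22.  21.]
50 51 114.0 [-20.  22.]
60 48 69.0 [-15.  17.]
```

```bash
python3 -m creep "0.8 0.0285 -0.4135 0 -0.001 0.015 0.1125;0.8 0.0285 -0.4135 0 -0.001 0.015 0.1125;0.8 0.0285 -0.4135 0 -0.001 0.015 0.1125;0.8 0.0285 -0.4135 0 -0.001 0.015 0.1125;0.8 0.0285 -0.4135 0 -0.001 0.015 0.1125;0.8 0.0285 -0.4135 0 -0.001 0.015 0.1125;0.8 0.0285 -0.4135 0 -0.001 0.015 0.1125;0.8 0.0285 -0.4135 0 -0.001 0.015 0.1125;0.8 0.0285 -0.4135 0 -0.001 0.015 0.1125;0.8 0.0285 -0.4135 -0.05 -0.001 0.015 0.1125;0.8 0.0285 -0.4135 -0.115 -0.001 0.015 0.1125;0.8 0.0285 -0.4135 -0.16 -0.001 0.015 0.1125;0.8 0.0285 -0.4135 -0.16 -0.001 0.015 0.1125;0.8 0.0285 -0.4135 -0.16 -0.001 0.015 0.1125" 60; python3 g.py 461.8 -301 -27 0 0 -1 0.99 0.142
```

```text
t: 44.95
ee_pos: [459.9, -299.8, 72.7]
tcp_rot: [-179.7, -0.2, 98.2]
force: [0.4, 0.2, 0.5]
gripper_width: 68.5
gripper_force: 0.0
d [ 0.0019 -0.0012 -0.0997] rv [-0.0034 -0.0055 -0.0002] deg 0.4 | now [ 459.9 -299.8   72.7] [-179.7   -0.2   98.2]
```

```bash
python3 -m creep "0.8 0.002 -0.001 -0.03 0 -0.005 0;0.8 0.002 -0.001 -0.06 0 -0.005 0;0.8 0.002 -0.001 -0.08 0 -0.005 0;0.8 0.002 -0.001 -0.095 0 -0.005 0;0.8 0.002 -0.001 -0.0985 0 -0.005 0;0.8 0.002 -0.001 -0.0985 0 -0.005 0;0 0.002 -0.001 -0.0985 0 -0.005 0;0 0.002 -0.001 -0.0985 0 -0.005 0;0 0.002 -0.001 -0.0985 0 -0.005 0;0 0.002 -0.001 -0.0985 0 -0.005 0;0 0.002 -0.001 -0.0985 0 -0.005 0;0 0.002 -0.001 -0.0985 0 -0.005 0" 60;  python3 g.py 461.8 -301 173 0 0 -1 0.99 0.142
```

```text
t: 46.15
ee_pos: [464.4, -303.4, -21.5]
tcp_rot: [179.7, 0.2, 98.2]
force: [-0.0, -0.2, 4.9]
gripper_width: 48.3
gripper_force: 61.1
d [-0.0026  0.0024  0.1945] rv [0.0029 0.0064 0.    ] deg 0.4 | now [ 464.4 -303.4  -21.5] [179.7   0.2  98.2]
```

```bash
python3 -m creep "0 0 0 0.03 0 0 0;0 0 0 0.08 0 0 0;0 0 0 0.13 0 0 0;0 0 0 0.18 0 0 0;0 0 0 0.2 0 0 0;0 0 0 0.2 0 0 0"; python3 g.py 528.1 369.5 175 0 0 -1 0.998 -0.059
```

```text
t: 46.75
ee_pos: [465.2, -303.9, 181.4]
tcp_rot: [179.5, 0.4, 98.2]
force: [-0.1, 0.4, -2.8]
gripper_width: 48.1
gripper_force: 63.2
d [ 0.0629  0.6734 -0.0064] rv [ 0.0074  0.0098 -0.2016] deg 11.6 | now [ 465.2 -303.9  181.4] [179.5   0.4  98.2]
```

```bash
python3 -m creep "0 0.003 0.03 0 0.007 0.01 -0.2016;0 0.0063 0.067 0 0.007 0.01 -0.2016;0 0.0629 0.6734 0 0.007 0.01 -0.2016;0 0.0629 0.6734 0 0.007 0.01 -0.2016;0 0.0629 0.6734 0 0.007 0.01 -0.2016;0 0.0629 0.6734 0 0.007 0.01 -0.2016;0 0.0629 0.6734 0 0.007 0.01 -0.2016;0 0.0629 0.6734 0 0.007 0.01 -0.2016;0 0.0629 0.6734 0 0.007 0.01 -0.2016;0 0.0629 0.6734 0 0.007 0.01 -0.2016;0 0.0629 0.6734 0 0.007 0.01 -0.2016;0 0.0629 0.6734 0 0.007 0.01 -0.2016;0 0.0629 0.6734 0 0.007 0.01 -0.2016;0 0.0629 0.6734 0 0.007 0.01 -0.2016;0 0.0629 0.6734 0 0.007 0.01 -0.2016;0 0.0629 0.6734 0 0.007 0.01 -0.2016;0 0.0629 0.6734 0 0.007 0.01 -0.2016;0 0.0629 0.6734 -0.03 0.007 0.01 -0.2016;0 0.0629 0.6734 -0.07 0.007 0.01 -0.2016;0 0.0629 0.6734 -0.07 0.007 0.01 -0.2016"; python3 g.py 528.1 369.5 22 0 0 -1 0.998 -0.059
python3 - <<'E'
from h import *
p,d,w=shot('scene'); s=arm.state()['ee_pos']
m=(abs(w[...,0]-s[0])<32)&(abs(w[...,1]-s[1])<90)&(abs(w[...,2]-s[2]-46)<30); np.save('b.npy',w[m])
cv2.imwrite('pics/s8.png',cv2.resize(p[60:200,330:500],(680,560))[:,:,::-1])
E
```

```text
t: 48.75
ee_pos: [521.9, 366.9, 100.6]
tcp_rot: [-179.1, -0.0, 86.5]
force: [-1.2, -0.8, -2.4]
gripper_width: 48.4
gripper_force: 62.9
d [ 0.0062  0.0026 -0.0786] rv [-0.0014 -0.0159  0.0029] deg 0.9 | now [521.9 366.9 100.6] [-179.1   -0.    86.5]
```

View pics/s8.png

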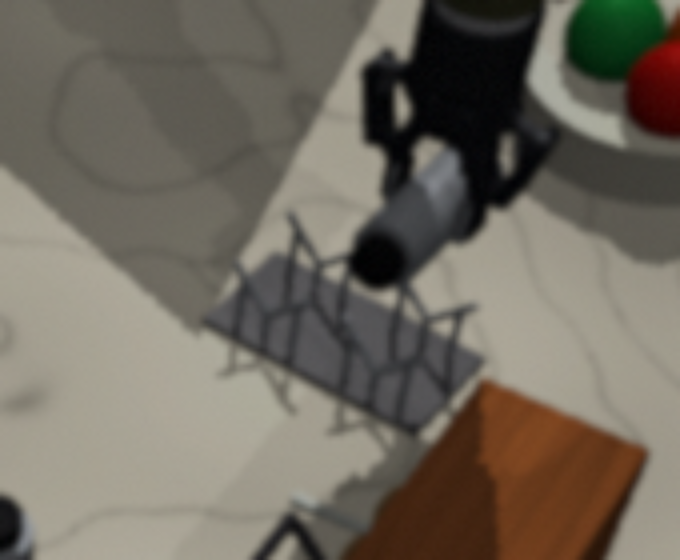

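The bottle hangs level above the far bay. Lowering.

```bash
python3 -m creep "0 0.0062 0.0026 -0.03 0 -0.015 0.003;0 0.0062 0.0026 -0.05 0 -0.015 0.003;0 0.0062 0.0026 -0.065 0 -0.015 0.003;0 0.0062 0.0026 -0.0725 0 -0.015 0.003;0 0.0062 0.0026 -0.0785 0 -0.015 0.003;0 0.0062 0.0026 -0.0785 0 -0.015 0.003;0 0.0062 0.0026 -0.0785 0 -0.015 0.003"; python3 -m creep "0 0 0 -0.002 0 0 0;0 0 0 -0.004 0 0 0;0 0 0 -0.004 0 0 0"
```

```text
t: 49.5
ee_pos: [532.9, 374.1, 29.0]
tcp_rot: [179.4, -0.5, 86.8]
force: [-0.3, 0.6, -1.2]
gripper_width: 48.3
gripper_force: 63.2
t: 49.8
ee_pos: [531.9, 374.0, 23.6]
tcp_rot: [179.5, -0.4, 86.8]
force: [0.2, 0.3, -1.3]
gripper_width: 48.1
gripper_force: 63.2
```

```bash
python3 -m creep "0 -0.0035 -0.0045 0 0 0 0;0 -0.0035 -0.0045 -0.002 0 0 0;0 -0.0035 -0.0045 -0.004 0 0 0;0 -0.0035 -0.0045 -0.004 0 0 0"; python3 -m creep "0 0 0 -0.002 0 0 0;0 0 0 -0.003 0 0 0;0 0 0 -0.003 0 0 0"
```

```text
t: 50.2
ee_pos: [528.3, 369.4, 19.7]
tcp_rot: [179.5, -0.4, 86.8]
force: [-0.6, -0.5, -0.3]
gripper_width: 48.2
gripper_force: 63.5
t: 50.5
ee_pos: [528.5, 369.5, 19.3]
tcp_rot: [179.4, -0.5, 86.8]
force: [-5.9, -2.7, 13.6]
gripper_width: 48.2
gripper_force: 65.1
```

```bash
python3 -m creep "0.75 0 0 0.002 0 0 0;0.75 0 0 0.002 0 0 0;0.75 0 0 0.002 0 0 0;0.75 0 0 0.002 0 0 0;0.75 0 0 0.03 0 0 0;0.75 0 0 0.08 0 0 0;0.75 0 0 0.13 0 0 0;0.75 0 0 0.18 0 0 0;0.75 -0.04 -0.03 0.2 0 0 0;0.75 -0.08 -0.06 0.2 0 0 0;0.75 -0.12 -0.1 0.2 0 0 0;0.75 -0.12 -0.1 0.2 0 0 0"
cat > lay.py <<'E'
from h import *
import sys
bx,by=map(float,sys.argv[1:3])
for n in('top','scene'):
    p,d,w=shot(n); ey=np.array([.059,.998]); ex=np.array([.998,-.059])
    r=w[...,:2]-[bx,by]; m=(abs(r@ex)<33)&(abs(r@ey)<90)&(w[...,2]>66)&(w[...,2]<105); Q=w[m]; t=(Q[:,:2]-[bx,by])@ey; s=(Q[:,:2]-[bx,by])@ex
    print(n,len(Q),'along',np.percentile(t,[1,99]).round(0),'across',np.percentile(s,[2,98]).round(0),'z top by end',[np.percentile(Q[abs(t-a)<10,2],95).round(0) for a in(-30,0,30)])
E
python3 lay.py 527.5 360
python3 - <<'E'
from h import *
from meas import rect
for n in('top','scene'):
    p,d,w=shot(n)
    m=(abs(w[...,0]-432)<90)&(abs(w[...,1]+19)<90)&(abs(w[...,2]-130)<6)&(p.max(2)<75); Q=w[m]; print(n,len(Q),rect(Q) if len(Q) else '')
print(arm.state()['ee_pos'],arm.state()['tcp_rot'])
E
```

```text
t: 51.7
ee_pos: [403.5, 266.5, 216.2]
tcp_rot: [179.7, -0.3, 86.8]
force: [-0.3, 0.6, 0.3]
gripper_width: 64.2
gripper_force: 0.0
top 922 along [-67.  63.] across [-25.  23.] z top by end [np.float64(94.0), np.float64(93.0), np.float64(95.0)]
scene 619 along [-70.  61.] across [-21.  22.] z top by end [np.float64(91.0), np.float64(91.0), np.float64(90.0)]
top 95 (array([433.5, -17.8]), array([26.6, 28.7]), 15.2)
scene 133 (array([431.9, -20. ]), array([29.5, 35.4]), 36.0)
[409.84473553 270.05356083 217.13499261] [179.40145113  -0.49414051  86.77205819]
```

Bottle1 lies level in the far bay, centred within about 3 mm. Bottle0 still stands at (432.5,-19). I'll take it with the tool 30° below horizontal.

```bash
python3 g.py 391 95 160 .296 -.814 -.5 .94 .342 0; python3 g.py 416.8 24.1 101.5 .296 -.814 -.5 .94 .342 0
```

```text
d [-0.0188 -0.1751 -0.0571] rv [-1.0524 -0.1453  0.3612] deg 64.3 | now [409.8 270.1 217.1] [179.4  -0.5  86.8]
d [ 0.007  -0.246  -0.1156] rv [-1.0524 -0.1453  0.3612] deg 64.3 | now [409.8 270.1 217.1] [179.4  -0.5  86.8]
```

```bash
python3 -m creep "0.95 -0.019 -0.1 0 -1.0524 -0.1453 0.3612;0.95 -0.019 -0.1 0 -1.0524 -0.1453 0.3612;0.95 -0.019 -0.1 0 -1.0524 -0.1453 0.3612;0.95 -0.019 -0.1 0 -1.0524 -0.1453 0.3612;0.95 -0.019 -0.1 0 -1.0524 -0.1453 0.3612;0.95 -0.019 -0.1 0 -1.0524 -0.1453 0.3612;0.95 -0.019 -0.1 0 -1.0524 -0.1453 0.3612;0.95 -0.019 -0.1 0 -1.0524 -0.1453 0.3612;0.95 -0.019 -0.1 0 -1.0524 -0.1453 0.3612;0.95 -0.019 -0.1 0 -1.0524 -0.1453 0.3612;0.95 -0.019 -0.175 -0.03 -1.0524 -0.1453 0.3612;0.95 -0.019 -0.175 -0.057 -1.0524 -0.1453 0.3612;0.95 -0.019 -0.175 -0.057 -1.0524 -0.1453 0.3612;0.95 -0.019 -0.175 -0.057 -1.0524 -0.1453 0.3612"; python3 g.py 416.8 24.1 101.5 .296 -.814 -.5 .94 .342 0; python3 g.py 449.4 -65.4 46.5 .296 -.814 -.5 .94 .342 0; python3 -c "
from h import *
print(arm.state()['qpos'].round(0))"
```

```text
t: 53.3
ee_pos: [390.0, 93.7, 160.7]
tcp_rot: [179.9, 60.0, 109.7]
force: [0.8, 0.6, 1.8]
gripper_width: 81.1
gripper_force: 0.0
d [ 0.0268 -0.0696 -0.0592] rv [-0.0005  0.0009  0.0041] deg 0.2 | now [390.   93.7 160.7] [179.9  60.  109.7]
d [ 0.0594 -0.1591 -0.1142] rv [-0.0005  0.0009  0.0041] deg 0.2 | now [390.   93.7 160.7] [179.9  60.  109.7]
[ 42.  25. -22.  76. -54. 129.]
```

```bash
python3 -m creep "0.95 0.0268 -0.0696 -0.0592 0 0 0.004;0.95 0.0268 -0.0696 -0.0592 0 0 0.004;0.95 0.0268 -0.0696 -0.0592 0 0 0.004;0.95 0.035 -0.09 -0.072 0 0 0.004;0.95 0.043 -0.115 -0.088 0 0 0.004;0.95 0.051 -0.138 -0.102 0 0 0.004;0.95 0.0594 -0.1591 -0.1142 0 0 0.004;0.95 0.0594 -0.1591 -0.1142 0 0 0.004;0.95 0.0594 -0.1591 -0.1142 0 0 0.004" 60; python3 -m creep "0 0 0 0 0 0 0;0 0 0 0 0 0 0;0 0 0 0 0 0 0;0 0 0 0 0 0 0;0 0 0 0 0 0 0;0 0 0 0 0 0 0;0 0 0 0 0 0 0" 60
```

```text
t: 54.2
ee_pos: [450.5, -63.8, 46.8]
tcp_rot: [179.9, 60.0, 110.0]
force: [0.3, -0.4, -0.2]
gripper_width: 81.2
gripper_force: 0.0
t: 54.9
ee_pos: [450.0, -63.8, 46.5]
tcp_rot: [179.9, 60.1, 110.1]
force: [-1.4, 4.0, 5.9]
gripper_width: 48.8
gripper_force: 60.7
```

```bash
python3 -m creep "0 0 0 0.02 0 0 0;0 0 0 0.06 0 0 0;0 0 0 0.11 0 0 0;0 0 0 0.16 0 0 0;0 0 0 0.18 0 0 0;0 0 0 0.18 0 0 0";python3 g.py 431.7 385.8 170 .03 .5 -.866 .998 -.059 0
```

```text
t: 55.5
ee_pos: [450.4, -63.7, 228.4]
tcp_rot: [179.4, 60.0, 109.7]
force: [0.6, 0.4, -2.8]
gripper_width: 48.8
gripper_force: 62.3
d [-0.0187  0.4495 -0.0584] rv [ 1.5636  0.2344 -0.3181] deg 92.4 | now [450.4 -63.7 228.4] [179.4  60.  109.7]
```

```bash
python3 -m creep "0 -0.002 0.03 0 0 0 0;0 -0.004 0.08 0 0.3 0.04 -0.06;0 -0.0187 0.4495 0 1.5636 0.2344 -0.3181;0 -0.0187 0.4495 0 1.5636 0.2344 -0.3181;0 -0.0187 0.4495 0 1.5636 0.2344 -0.3181;0 -0.0187 0.4495 0 1.5636 0.2344 -0.3181;0 -0.0187 0.4495 0 1.5636 0.2344 -0.3181;0 -0.0187 0.4495 0 1.5636 0.2344 -0.3181;0 -0.0187 0.4495 0 1.5636 0.2344 -0.3181;0 -0.0187 0.4495 0 1.5636 0.2344 -0.3181;0 -0.0187 0.4495 0 1.5636 0.2344 -0.3181;0 -0.0187 0.4495 0 1.5636 0.2344 -0.3181;0 -0.0187 0.4495 0 1.5636 0.2344 -0.3181;0 -0.0187 0.4495 0 1.5636 0.2344 -0.3181;0 -0.0187 0.4495 0 1.5636 0.2344 -0.3181;0 -0.0187 0.4495 -0.03 1.5636 0.2344 -0.3181;0 -0.0187 0.4495 -0.07 1.5636 0.2344 -0.3181;0 -0.0187 0.4495 -0.1 1.5636 0.2344 -0.3181;0 -0.0187 0.4495 -0.1 1.5636 0.2344 -0.3181;0 -0.0187 0.4495 -0.1 1.5636 0.2344 -0.3181"; python3 g.py 431.7 385.8 25 .03 .5 -.866 .998 -.059 0;  python3 - <<'E'
from h import *
print(arm.state()['qpos'].round(0))
p,d,w=shot('scene'); cv2.imwrite('pics/s9.png',cv2.resize(p[60:200,330:500],(680,560))[:,:,::-1])
E
```

```text
t: 57.5
ee_pos: [430.2, 385.9, 126.0]
tcp_rot: [-180.0, -30.0, 87.0]
force: [1.4, 0.1, -0.3]
gripper_width: 48.5
gripper_force: 63.1
d [ 1.50e-03 -1.00e-04 -1.01e-01] rv [ 0.0006 -0.001  -0.0081] deg 0.5 | now [430.2 385.9 126. ] [-180.  -30.   87.]
[ 18.   8. -27.  43.  28. 114.]
```

View pics/s9.png

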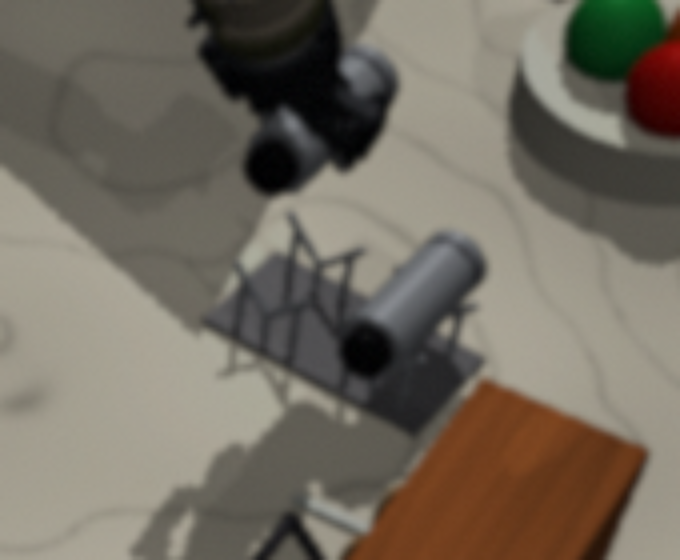

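The second bottle is held level above the near bay, and the first lies well in its bay. Lowering.

```bash
python3 -m creep "0 0.0015 0 -0.04 0 0 -0.008;0 0.0015 0 -0.07 0 0 -0.008;0 0.0015 0 -0.09 0 0 -0.008;0 0.0015 0 -0.101 0 0 -0.008;0 0.0015 0 -0.101 0 0 -0.008;0 0.0015 0 -0.101 0 0 -0.008"; python3 -m creep "0 0 0 -0.002 0 0 0;0 0 0 -0.004 0 0 0;0 0 0 -0.005 0 0 0;0 0 0 -0.005 0 0 0"; python3 lay.py 430.5 366
```

```text
t: 58.15
ee_pos: [433.3, 385.6, 26.3]
tcp_rot: [179.8, -30.1, 86.6]
force: [-0.4, 0.5, -1.8]
gripper_width: 49.1
gripper_force: 63.2
t: 58.55
ee_pos: [431.8, 384.8, 19.7]
tcp_rot: [-180.0, -30.0, 86.5]
force: [-0.6, 0.6, -0.8]
gripper_width: 48.7
gripper_force: 63.2Traceback (most recent call last):
  File "lay.py", line 7, in <module>
    print(n,len(Q),'along',np.percentile(t,[1,99]).round(0),'across',np.percentile(s,[2,98]).round(0),'z top by end',[np.percentile(Q[abs(t-a)<10,2],95).round(0) for a in(-30,0,30)])
                                                                                                                      ~~~~~~~~~~~~~^^^^^^^^^^^^^^^^^^^^^
    return _quantile_unchecked(
        a, q, axis, out, overwrite_input, method, keepdims, weights)
    return _ureduce(a,
                    func=_quantile_ureduce_func,
    ...<5 lines>...
                    overwrite_input=overwrite_input,
                    method=method)
    r = func(a, **kwargs)
    result = _quantile(arr,
                       quantiles=q,
    ...<2 lines>...
                       out=out,
                       weights=wgt)
    slices_having_nans = np.isnan(arr[-1, ...])
                                  ~~~^^^^^^^^^
IndexError: index -1 is out of bounds for axis 0 with size 0
```

```bash
python3 -m creep "0 0 0.001 -0.002 0 0 0;0 0 0.001 -0.003 0 0 0;0 0 0.001 -0.003 0 0 0"; python3 -m creep "0 0 0 -0.002 0 0 0;0 0 0 -0.002 0 0 0"
```

```text
t: 58.9
ee_pos: [431.7, 385.9, 16.3]
tcp_rot: [-180.0, -30.0, 86.5]
force: [-0.4, 0.4, -1.6]
gripper_width: 48.6
gripper_force: 63.2
t: 59.1
ee_pos: [432.7, 386.2, 15.1]
tcp_rot: [179.9, -30.1, 86.5]
force: [0.6, 0.2, 1.8]
gripper_width: 48.7
gripper_force: 63.3
```

```bash
python3 -m creep "0 0 0 -0.001 0 0 0;0 0 0 -0.001 0 0 0;0.75 0 0 -0.001 0 0 0;0.75 0 0 0 0 0 0;0.75 0 0 0 0 0 0;0.75 0 0 0 0 0 0;0.75 -0.001 -0.015 0.026 0 0 0;0.75 -0.002 -0.035 0.06 0 0 0;0.75 -0.004 -0.06 0.104 0 0 0;0.75 -0.005 -0.08 0.14 0 0 0;0.75 -0.03 -0.12 0.18 0 0 0;0.75 -0.06 -0.16 0.2 0 0 0;0.75 -0.08 -0.2 0.2 0 0 0;0.75 -0.08 -0.22 0.2 0 0 0;0.75 -0.08 -0.22 0.2 0 0 0"; sed -i 's/for a in(-30,0,30)/for a in(-30,0,30) if (abs(t-a)<10).any()/' lay.py; python3 lay.py 430.5 366; python3 lay.py 527.5 360
python3 - <<'E'
from h import *
p,d,w=shot('scene'); cv2.imwrite('pics/s10.png',p[:,:,::-1])
z=np.load('scene4.npz')['w']
for n,ww in(('then',z),('now',w)):
    m=(abs(ww[...,0]-555)<25)&(abs(ww[...,1]-110)<25)&(abs(ww[...,2]-56)<8); print(n,'handle',np.median(ww[m],0).round(1))
p,d,w=shot('top'); cv2.imwrite('pics/t10.png',cv2.resize(p[140:300,100:300],(750,600))[:,:,::-1])
E
```

```text
t: 60.6
ee_pos: [352.1, 163.5, 214.8]
tcp_rot: [180.0, -30.0, 86.2]
force: [0.6, 0.8, -0.0]
gripper_width: 63.5
gripper_force: 0.0
top 940 along [-65.  64.] across [-22.  25.] z top by end [np.float64(94.0), np.float64(93.0), np.float64(94.0)]
scene 583 along [-68.  62.] across [-19.  24.] z top by end [np.float64(91.0), np.float64(90.0), np.float64(90.0)]
top 919 along [-66.  63.] across [-25.  22.] z top by end [np.float64(93.0), np.float64(94.0), np.float64(93.0)]
scene 618 along [-70.  62.] across [-21.  22.] z top by end [np.float64(91.0), np.float64(90.0), np.float64(91.0)]
then handle [555.6 110.   57.5]
now handle [556.2 109.8  57.6]
```

View pics/s10.png

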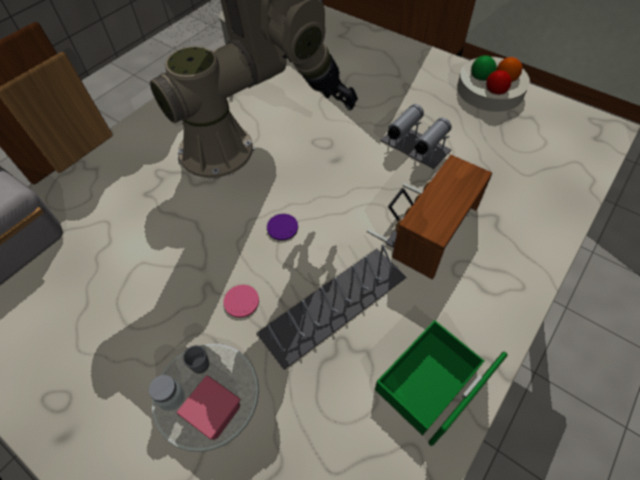

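Both bottles lie in the cradle at (406,122) and (433,136), the rack is home under the shelf, and the drainer is empty. The discs and the turntable things are undisturbed.

```bash
python3 -c "
from bench import arm
print(arm.hand_in())"
```

```text
the job is handed in; nothing more can be done
None
```

I handed the job in at about 61 s: all four lids stand seated in the rack, the rack is pushed fully home, and both bottles lie centred in the cradle to within about 3 mm. One bottle fell over partway through (a scripted knock or my arm, I can't tell which) and was picked up from lying down, and the turntable things and decoy discs weren't disturbed.

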